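Clamp up the timber deck of a model viaduct in the workshop jig

ROBOT

A 6-joint arm with a two-finger parallel gripper is mounted at the origin on the work surface. World frame = base frame: x ahead of the robot, y to its left, z up, the work surface at z = 0. Lengths are in m, angles in degrees, forces in N, time in s.
With the tool pointing down it reaches from about 0.425 to 0.95 m from the base axis. Payload 14.7 kg.
Tool frame: the origin (TCP) lies midway between the tips of the shut fingers; the grasp point (between the pads) lies behind it (r.grip_depth is the y of the grasp point in the tool frame, in m); y points along the fingers, x is the direction in which the jaws open and shut, and the axes are right-handed (so a half turn about y gives the same grasp; the last joint's range is limited). The gripper opens to 85 mm and grips with 20 to 120 N. Pads are 22 mm wide; open, the fingers measure 114 mm over their backs; the gripper's body (76 mm by 85 mm) begins 54 mm behind the grasp point. The pads swing forward as they close: fully open they stand 13 mm farther back than shut.
Start: joints at [-75.493, 27.513, 91.461, -0, 61.026, -2.67], TCP at [0.192, -0.621, 0.231] pointing down, gripper open.
Joint ranges: [-157.49, 157.49], [-46.99, 117.5], [13.45, 153.17], [-89.5, 269.5], [5.16, 153.95], [-167.48, 167.48]. Speed limits (degrees/s): [108.29, 108.29, 136.94, 172.46, 172.46, 172.46].

INTERFACE

Orientations are given as a 3x3 rotation matrix whose columns are the frame's x, y, z axes.
In Python, from workcell import readout, optics, r gives the robot as it stands. The module is installed in compiled form; this text tells all that it offers.
- The arm moves only by the tool jog_arm, never from a script. Its argument "increments" is a list that holds one entry, the list of rows, each a list of 5 numbers: the opening, from 0 (shut) to 1 (fully open), then the shift along the tool's x, y, z in units of 50 mm (1.0 is 50 mm), then the turn about the tool's y in units of 6 degrees (1.0 is 6 degrees). In form: [[[grip, dx, dy, dz, yaw], ...]]. A call has 1 to 5 rows; each row shifts and turns the commanded pose from where the row before left it, along the tool's axes as they then stand; what a row does not reach is not made up. A row lasts 1/10 s, in which the tool goes at most 50 mm and 8.59 degrees, less where a joint would pass 70% of its speed; a pose out of reach is approached as far as the arm can. A call is refused whole if a number of a shift passes 1 or a number of a turn 1, either way. A call with a gripper value outside its range is refused whole. The fingers move at their own pace and stop on an object; "newtons" is the grip in N (left out, the last holds). Time passes only in rows, so rows that do not move let the fingers close. It gives the time, the measured TCP pose, the force and the opening at its end, in the units of the state.
- readout.state(): the state, without advancing time (a new reading comes with each control period).
- optics.read_camera(name): name is "scene" or "top" or "wrist"; returns the picture (400x640x3 uint8, red, green, blue); there is no depth.
- optics.get_calibration(name): a dict with "fx", "fy", "cx", "cy" (pixels), "T" (4x4, takes a point from camera to world coordinates); the wrist camera has in their place "tool_from_camera" (4x4, takes a point from camera to tool coordinates, whose origin is the TCP and whose axes are the tool frame's). Camera axes: x right, y down, z forward; pixel columns grow to the right and rows downward; lengths in m; the calibration is good to about 2 mm. A picture is of the moment at which its call begins: read the wrist's pose just before it. get_calibration takes no time and is no camera call.
- r.sign_off(): hands the job in, once; it reports no verdict.
The state is a dict: "clock": time; "joints": joint angles; "qvel": joint speeds; "joint_torque": joint torques, N m; "position": TCP position; "orientation": TCP orientation; "force": force on the tool from outside, world axes, zero at the start; "torque": the same for the moment, N m; "gripper_width": opening from 0.0 (shut) to 1.0 (fully open).
Only numpy, scipy, OpenCV 4.12 (cv2) and the standard library are available. Lean on these libraries where they do the work, as an engineer would, in place of code of your own. Each camera call takes 0.05 s, during which the arm holds its last target.

TASK

First park the red wagon upright in the blue tray, clear of the jig. Then pick every square brown timber beam out of the crate and lay them flat, side by side on the jig in the corner between fence and stop, lengthwise along the fence: the first tight against the fence, each next one tight against the one before, all ends square and flush against the stop; then slide the blue clamp up until it touches their free ends. Leave the other things in the crate and do not disturb the jar, the house and the dish on the bench.

Things in the scene. Friction and masses are not known exactly. Their poses are not given: they have to be found in the camera images.
- beam_a: square dark-brown timber beam with pale end faces and small bolt heads, 90 (x, lengthwise) x 26 x 26 mm, about 45 g, its four long sides alike; origin at its centre, x along its length. It lies in the crate at the start. None if absent: three or four of beam_a..beam_d are there
- beam_b: square dark-brown timber beam with pale end faces and small bolt heads, 90 (x, lengthwise) x 26 x 26 mm, about 45 g, its four long sides alike; origin at its centre, x along its length. It lies in the crate at the start. None if absent: three or four of beam_a..beam_d are there
- beam_c: square dark-brown timber beam with pale end faces and small bolt heads, 90 (x, lengthwise) x 26 x 26 mm, about 45 g, its four long sides alike; origin at its centre, x along its length. It lies in the crate at the start. None if absent: three or four of beam_a..beam_d are there
- beam_d: square dark-brown timber beam with pale end faces and small bolt heads, 90 (x, lengthwise) x 26 x 26 mm, about 45 g, its four long sides alike; origin at its centre, x along its length. It lies in the crate at the start. None if absent: three or four of beam_a..beam_d are there
- wagon: red closed goods wagon with grey roof, 85 (x) x 26 (y) x 38 mm (z), about 80 g, flat-sided and standing on fixed wheels that do not roll; origin at the centre of its underside, z up. It stands on the jig board at the start
- wagon_tray: fixed blue shallow tray, 76 (x) x 160 (y) mm outside, walls 10 mm high and 4 mm thick, floor 4 mm thick; origin at the centre of its underside. Wagons are parked in it on their wheels, along its y
- jig: fixed assembly jig: white laminated board 210 x 210 mm, 12 mm thick (jig x from -105 to 105 mm, y from -110 to 100 mm); origin under the board. Two aluminium bars 24 mm high stand on the board: the stop along its +x side (inner face at jig x = 85 mm, full width) and the fence along its +y side (inner face at jig y = 85 mm, from jig x = -40 mm to the stop)
- corner (a point): inner corner of the jig on the board's top face, where stop and fence meet; axes as the jig's: the beams lie towards -x and -y of it
- jaw (a joint): blue end-clamp bar on the jig, sliding along jig +x towards the stop with about 2.5 N of friction; stays where it is left. In m: 0 = fully back, its front face 125 mm from the stop; 0.035 = its front face touches the ends of 90 mm beams lying against the stop; 0.045 = end of travel. Bar 20 (x) x 115 (y) mm, top 13.5 mm above the board, spanning jig y -35 to 80 mm. Starts between 0 and 0.010
- clamp_post (a point): top centre of the black round post on the clamp bar, 18 mm diameter, 36 mm tall above the bar (its top is 48.5 mm above the board), in the middle of the bar's 20 mm; push or pull the bar by it. Axes as the jig's
- crate: fixed grey open crate 237 (x) x 392 (y) mm outside, walls 40 mm high and 6 mm thick, floor 6 mm thick; origin at the centre of its underside. The things in it stand in two rows of four, lengthwise about along crate x, with about 80 mm between neighbours' middles along y and 110 mm along x
- short_track: short model track piece with brown bed and two rails, 65 x 30 x 12 mm (clutter: stays in the crate); origin at the centre of its underside
- hut: cream signal hut with red roof, 50 x 34 x 42 mm (clutter: stays in the crate); origin at the centre of its underside
- buffer: buffer stop with red beam, 45 x 30 x 26 mm (clutter: stays in the crate); origin at the centre of its underside
- pine: small green pine on a round brown base, 26 mm across, 54 mm tall (clutter: stays in the crate); origin at the centre of its underside
- bush_yellow: yellow bush, 18 mm across, 22 mm tall (clutter: stays in the crate); origin at the centre of its underside
- bush_pink: pink bush, 18 mm across, 22 mm tall (clutter: stays in the crate); origin at the centre of its underside
- place1 (a point): point where the centre of beam number 1 counted from the fence comes to lie (any beam may be number 1), 13 mm above the board's top face: 45 mm from the stop, 13 mm from the fence; axes as the jig's
- place2 (a point): point where the centre of beam number 2 counted from the fence comes to lie (any beam may be number 2), 13 mm above the board's top face: 45 mm from the stop, 39 mm from the fence; axes as the jig's
- place3 (a point): point where the centre of beam number 3 counted from the fence comes to lie (any beam may be number 3), 13 mm above the board's top face: 45 mm from the stop, 65 mm from the fence; axes as the jig's
- place4 (a point): point where the centre of beam number 4 counted from the fence comes to lie (any beam may be number 4), 13 mm above the board's top face: 45 mm from the stop, 91 mm from the fence; axes as the jig's
- glue_jar: closed jar, 44 mm across, 65 mm tall; standing on the bench, to be left alone; origin at the centre of its underside
- house: cream model house with grey roof, 80 x 65 mm, 75 mm tall; standing on the bench, to be left alone; origin at the centre of its underside
- pin_dish: white dish, 60 mm across, 22 mm high; standing on the bench, to be left alone; origin at the centre of its underside
There are look-alikes about, which are no part of the job. Leave any pink or purple look-alike of the wagon alone.

How it is judged (in metres and radians):
On the way:
1. the wagon is parked upright in the blue tray (x of wagon in the frame of wagon_tray between -0.025 and 0.025 m and y of wagon in the frame of wagon_tray between -0.07 and 0.07 m and z of wagon in the frame of wagon_tray below 0.009 m and angle between wagon's own z axis and vertical below 0.1 rad and linear speed of wagon below 0.03 m/s), for 0.3 s.
At the end, for the whole second after the job is handed in: All beams lie with their centres within 5 mm of places 1, 2, .. counted from the fence with no gap, square within 0.05 rad; clamp bar at their ends (joint 0.0315 to 0.0395 m); wagon upright on the tray floor; the other crate things still in it; all at rest (all of step 1 and (distance between beam_a and place1 below 0.005 m or distance between beam_a and place2 below 0.005 m or distance between beam_a and place3 below 0.005 m or distance between beam_a and place4 below 0.005 m) and angle between the x axis of each of beam_a, beam_b, beam_c, beam_d and the x axis of jig, either way round below 0.05 rad and linear speed of each of beam_a, beam_b, beam_c, beam_d below 0.02 m/s and (distance between beam_b and place1 below 0.005 m or distance between beam_b and place2 below 0.005 m or distance between beam_b and place3 below 0.005 m or distance between beam_b and place4 below 0.005 m) and (distance between beam_c and place1 below 0.005 m or distance between beam_c and place2 below 0.005 m or distance between beam_c and place3 below 0.005 m or distance between beam_c and place4 below 0.005 m) and (distance between beam_d and place1 below 0.005 m or distance between beam_d and place2 below 0.005 m or distance between beam_d and place3 below 0.005 m or distance between beam_d and place4 below 0.005 m) and distance between any of beam_a, beam_b, beam_c, beam_d and place1 below 0.005 m and distance between any of beam_a, beam_b, beam_c, beam_d and place2 below 0.005 m and distance between any of beam_a, beam_b, beam_c, beam_d and place3 below 0.005 m and value of joint jaw between 0.0315 and 0.0395 m and x of short_track in the frame of crate between -0.113 and 0.113 m and y of short_track in the frame of crate between -0.19 and 0.19 m and z of each of short_track, hut, buffer, pine, bush_yellow, bush_pink in the frame of crate below 0.05 m and x of hut in the frame of crate between -0.113 and 0.113 m and y of hut in the frame of crate between -0.19 and 0.19 m and x of buffer in the frame of crate between -0.113 and 0.113 m and y of buffer in the frame of crate between -0.19 and 0.19 m and x of pine in the frame of crate between -0.113 and 0.113 m and y of pine in the frame of crate between -0.19 and 0.19 m and x of bush_yellow in the frame of crate between -0.113 and 0.113 m and y of bush_yellow in the frame of crate between -0.19 and 0.19 m and x of bush_pink in the frame of crate between -0.113 and 0.113 m and y of bush_pink in the frame of crate between -0.19 and 0.19 m); the robot touches nothing.
It fails at once if the glue_jar is shifted by more than 30 mm (distance of glue_jar from where it was at the start of the episode above 0.03 m).
It fails at once if the house is shifted by more than 30 mm (distance of house from where it was at the start of the episode above 0.03 m).
It fails at once if the pin_dish is shifted by more than 30 mm (distance of pin_dish from where it was at the start of the episode above 0.03 m).
Of beam_a, beam_b, beam_c, beam_d only 3 to 4 are there at a start; the rules pass over those that are not, and their reading is None.
At some moment in a run one of beam_a, beam_b, beam_c, beam_d may be knocked a few centimetres aside while the robot is not near it.
Once in a run the grip may slacken for a moment while it holds something.
It also fails if it takes over 210 s, if anything falls off the work surface, if the arm or the gripper's body presses on something with over 40 N, if the wrist force passes 120 N, or if a joint passes its speed limit or range.

## Working session

There is one attempt and no reset: what is moved stays moved. The work goes in short steps, Python scripts to look and compute and a tool call to move; the robot and the scene stay as the last step left them, time stands still between calls to the robot, and variables do not carry over. Pictures are saved under pics/ and viewed, and the job is handed in when it is done.

Besides the shell and the picture viewer there is one more tool, called after "Call:" as name(argument=value, ...), one argument or row to a line, values as JSON. jog_arm: Moves the arm, as the interface text tells. Its arguments: {"type":"object","properties":{"increments":{"type":"array"},"newtons":{"type":"number"}},"required":["increments"]}

```bash
mkdir -p pics
python3 - <<'E'
from workcell import readout, optics, r
import cv2
s=readout.state(); print(s); print(r.grip_depth)
for n in ["scene","top","wrist"]:
    im=optics.read_camera(n); cv2.imwrite(f"pics/{n}0.png",im[:,:,::-1]); print(n,optics.get_calibration(n))
E
```

```text
{'clock': 0.0, 'joints': array([-7.54905462e+01,  2.75507445e+01,  9.14943565e+01, -1.14018159e-03,
        6.10249016e+01, -2.66824833e+00]), 'qvel': array([ 0.08223673,  0.00994435,  0.11809785,  0.00987319, -0.01132772,
       -0.00387148]), 'joint_torque': array([ 2.39219975e-03, -9.50639176e+01, -4.30173683e+01, -6.98371878e-04,
        1.22993559e-02, -2.49093461e-05]), 'position': array([ 0.19189768, -0.62059546,  0.23065837]), 'orientation': array([[ 2.95345285e-01, -3.22957063e-04,  9.55390527e-01],
       [-9.55389801e-01,  1.17844662e-03,  2.95345458e-01],
       [-1.22126064e-03, -9.99999253e-01,  3.94987677e-05]]), 'force': array([ 0.09673774, -0.13367606, -0.79884124]), 'torque': array([-0.04706488,  0.0112152 ,  0.00089984]), 'gripper_width': 0.9955269491526092}
-0.0187
scene {'fx': 450.086239542127, 'fy': 450.086239542127, 'cx': 318.449343312813, 'cy': 199.2904004113144, 'T': array([[ 0.68246127,  0.40385374, -0.6092198 ,  1.20772556],
       [ 0.73072082, -0.39651686,  0.55571707, -0.56941033],
       [-0.0171375 , -0.82442497, -0.56571174,  0.70251893],
       [ 0. 
[... 175 characters left out ...]
0239, -0.99625138,  0.08553781,  0.43060551],
       [-0.99985968, -0.01194034,  0.01174919,  0.04098197],
       [-0.0106838 , -0.0856774 , -0.99626565,  1.51475447],
       [ 0.        ,  0.        ,  0.        ,  1.        ]])}
wrist {'fx': 312.0648436115793, 'fy': 312.0648436115793, 'cx': 320.9679218397736, 'cy': 198.11320609386016, 'tool_from_camera': array([[ 9.99999082e-01,  1.10277054e-04, -1.35063802e-03,
        -3.91816635e-04],
       [ 1.33156526e-03, -2.65033372e-01,  9.64238321e-01,
        -1.42686161e-01],
       [-2.51630788e-04, -9.64239234e-01, -2.65033275e-01,
         6.65600086e-02],
       [ 0.00000000e+00,  0.00000000e+00,  0.00000000e+00,
         1.00000000e+00]])}
```

View pics/top0.png

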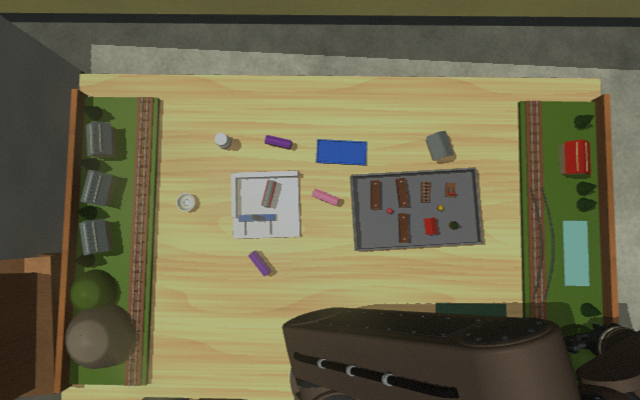

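View pics/scene0.png

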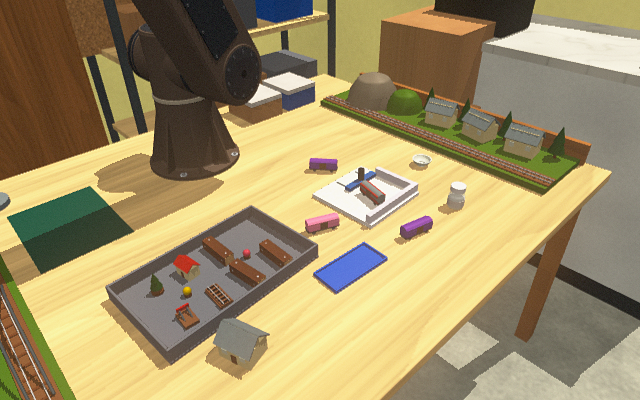

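View pics/wrist0.png

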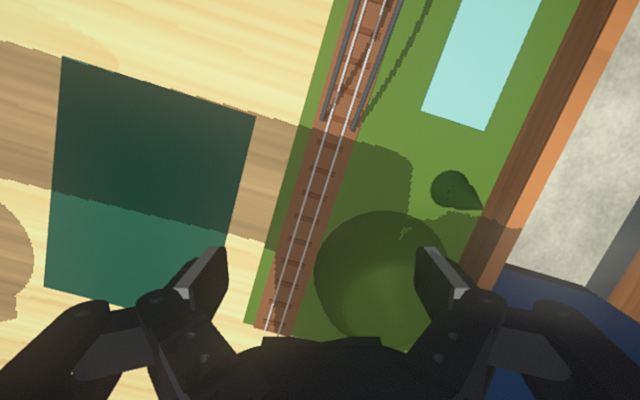

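```bash
cat > h.py <<'E'
from workcell import readout, optics, r
import numpy as np, cv2
def cam(n, st=None):
    c=optics.get_calibration(n)
    if n=="wrist":
        st=st or readout.state()
        T=np.eye(4);T[:3,:3]=st["orientation"];T[:3,3]=st["position"]
        c["T"]=T@c["tool_from_camera"]
    return c
def px2w(c,u,v,z):
    d=c["T"][:3,:3]@np.array([(u-c["cx"])/c["fx"],(v-c["cy"])/c["fy"],1.]);o=c["T"][:3,3]
    return o+d*(z-o[2])/d[2]
def w2px(c,p):
    q=np.linalg.inv(c["T"])@np.append(p,1.); return np.array([c["fx"]*q[0]/q[2]+c["cx"],c["fy"]*q[1]/q[2]+c["cy"]])
def grab(n,name):
    s=readout.state(); im=optics.read_camera(n); cv2.imwrite(f"pics/{name}.png",im[:,:,::-1])
    np.savez(f"pics/{name}.npz",T=cam(n,s)["T"]); return im
def load(n,name):
    c=optics.get_calibration(n); c["T"]=np.load(f"pics/{name}.npz")["T"]; return c
def yaw(s): return np.degrees(np.arctan2(s["orientation"][1,0],s["orientation"][0,0]))  # heading of tool x
def plan(target,ty=None,s=None):
    """units to go to target TCP pos; ty = heading of tool x wanted (mod 180 nearest)"""
    s=s or readout.state(); R=s["orientation"]
    d=R.T@(np.array(target)-s["position"])/0.05
    t=0
    if ty is not None:
        e=(ty-yaw(s)+90)%180-90; t=-e/6
    print("pos",s["position"].round(4),"yaw",yaw(s).round(2),"units dx,dy,dz",d.round(3),"turn",round(t,3),"t",round(s["clock"],2),"F",s["force"].round(1),"g",round(s["gripper_width"],3))
E
python3 - <<'E'
import cv2
im=cv2.imread("pics/top0.png")
cv2.imwrite("pics/top0a.png",cv2.resize(im[120:290,165:365],None,fx=4,fy=3.5,interpolation=cv2.INTER_CUBIC)[:600])
cv2.imwrite("pics/top0b.png",cv2.resize(im[125:255,345:490],None,fx=4.5,fy=4.5,interpolation=cv2.INTER_CUBIC))
E
```

```text
(no output)
```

View pics/top0a.png

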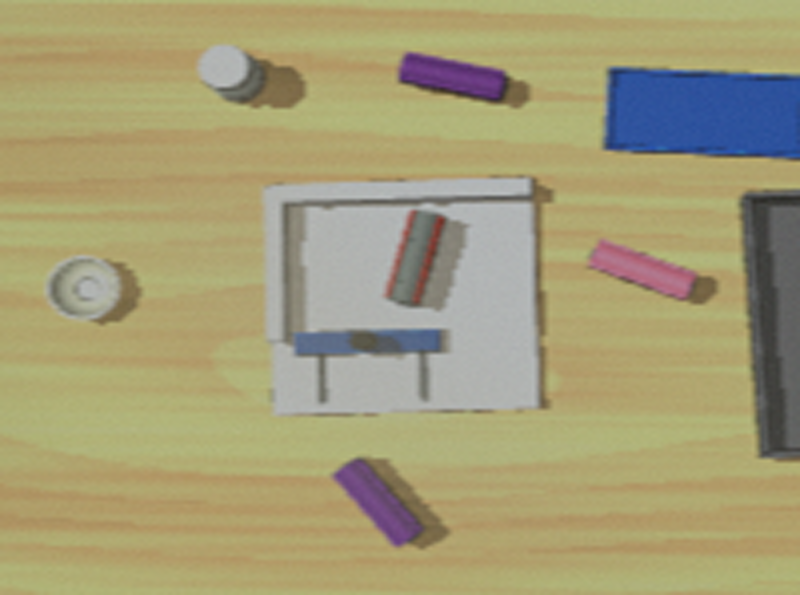

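View pics/top0b.png

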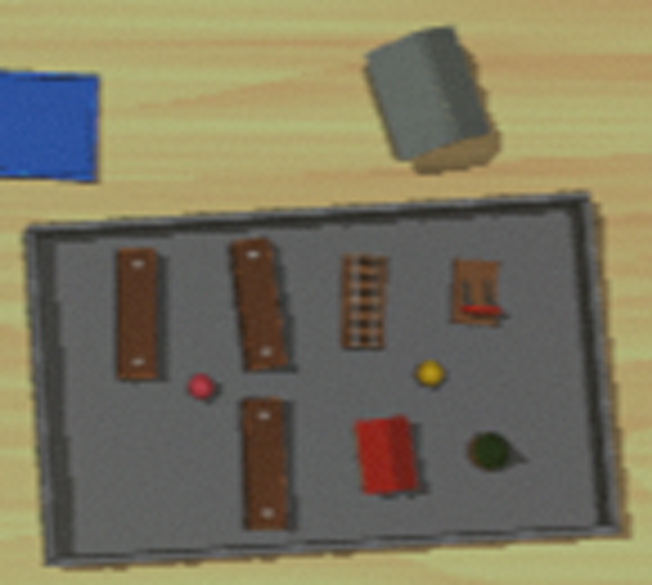

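Run:
```python
from h import *
c=cam("top")
A=lambda X,Y:(165+X/4,120+Y/3.5); B=lambda X,Y:(345+X/4.5,125+Y/4.5)
def p(n,uv,z): print(n,px2w(c,*uv,z).round(4))
p("board BL",A(275,413),.012);p("board BR",A(543,407),.012);p("stop TR",A(533,178),.036);p("TL",A(266,186),.036)
p("inner corner top",A(285,203),.036)
p("wag1",A(428,212),.045);p("wag2",A(406,304),.045);p("post",A(368,341),.06)
p("tray bl",A(605,150),.01);p("tray tl",A(610,68),.01);p("tray tr",B(100,75),.01);p("tray br",B(97,182),.01)
for n,a,b in [("b1",(137,250),(137,380)),("b2",(252,241),(268,370)),("b3",(264,400),(268,528))]:
  p(n,B(*a),.032);p(n,B(*b),.032)
p("crate tl",B(27,228),.04);p("tr",B(590,195),.04);p("br",B(627,532),.04);p("bl",B(48,565),.04)
p("pink",A(642,270),.038);p("house",B(430,90),.07);p("jar",A(225,68),.065)
```

```text
board BL [0.4224 0.3219 0.012 ]
board BR [0.4304 0.1112 0.012 ]
stop TR [0.6342 0.1212 0.036 ]
TL [0.6246 0.3302 0.036 ]
inner corner top [0.6095 0.3149 0.036 ]
wag1 [0.6016 0.2018 0.045 ]
wag2 [0.5197 0.217  0.045 ]
post [0.4861 0.2436 0.06  ]
tray bl [0.6641 0.0657 0.01  ]
tray tl [0.7399 0.0627 0.01  ]
tray tr [ 0.7343 -0.0963  0.01  ]
tray br [ 0.6576 -0.0945  0.01  ]
b1 [ 0.607  -0.1204  0.032 ]
b1 [ 0.5166 -0.1207  0.032 ]
b2 [ 0.6142 -0.2002  0.032 ]
b2 [ 0.5246 -0.211   0.032 ]
b3 [ 0.5038 -0.2082  0.032 ]
b3 [ 0.416  -0.2107  0.032 ]
crate tl [ 0.6205 -0.0435  0.04  ]
tr [ 0.6479 -0.4319  0.04  ]
br [ 0.4165 -0.4535  0.04  ]
bl [ 0.389  -0.0595  0.04  ]
pink [0.5526 0.035  0.038 ]
house [ 0.7143 -0.315   0.07  ]
jar [0.7254 0.3592 0.065 ]
```

Call:
jog_arm(
  increments=[
    [[1,-0.56,0,0.76,0],[1,-0.56,0,0.76,0],[1,-0.56,0,0.76,0],[1,-0.56,0,0.76,0],[1,-0.56,0,0.76,0]],
  ],
)

```text
clock: 0.65
position: [0.3328, -0.4295, 0.2312]
orientation: [[0.295, -0.0, 0.956], [-0.956, 0.0, 0.295], [-0.0, -1.0, 0.0]]
force: [0.5, -0.1, 0.2]
gripper_width: 0.999
```

Call:
jog_arm(
  increments=[
    [[1,-0.56,0,0.76,0],[1,-0.56,0,0.76,0],[1,-0.56,0,0.76,0],[1,-0.56,0,0.76,0],[1,-0.56,0,0.76,0]],
  ],
)

```text
clock: 1.15
position: [0.4731, -0.2395, 0.2313]
orientation: [[0.295, 0.0, 0.955], [-0.955, -0.0, 0.295], [0.0, -1.0, 0.0]]
force: [1.2, -0.8, 0.6]
gripper_width: 1.0
```

Call:
jog_arm(
  increments=[
    [[1,0,0,0,1],[1,0,0,0,1],[1,0,0,0,1],[1,0,0,0,1],[1,0,0,0,0.6]],
  ],
)

```text
clock: 1.65
position: [0.4723, -0.2411, 0.2311]
orientation: [[-0.185, -0.0, 0.983], [-0.983, 0.0, -0.185], [-0.0, -1.0, -0.0]]
force: [0.6, -0.1, 0.2]
gripper_width: 0.997
```

```bash
python3 -c "
from h import *
plan([0.54,0.21,0.25],-100.5)"
```

```text
pos [ 0.4723 -0.2411  0.2311] yaw -100.65 units dx,dy,dz [-9.117 -0.376 -0.336] turn -0.025 t 1.65 F [ 0.6 -0.1  0.2] g 0.997
```

Call:
jog_arm(
  increments=[
    [[1,-0.91,-0.04,-0.03,0],[1,-0.91,-0.04,-0.03,0],[1,-0.91,-0.04,-0.03,0],[1,-0.91,-0.04,-0.03,0],[1,-0.91,-0.04,-0.03,0]],
  ],
)

```text
clock: 2.15
position: [0.506, -0.0144, 0.2414]
orientation: [[-0.181, 0.0, 0.983], [-0.983, -0.0, -0.181], [-0.0, -1.0, 0.0]]
force: [-0.2, -0.9, -0.4]
gripper_width: 1.001
```

Call:
jog_arm(
  increments=[
    [[1,-0.91,-0.04,-0.03,0],[1,-0.91,-0.04,-0.03,0],[1,-0.91,-0.04,-0.03,0],[1,-0.91,-0.04,-0.03,0],[1,-0.91,-0.04,-0.03,0]],
  ],
)

```text
clock: 2.65
position: [0.5397, 0.2109, 0.2513]
orientation: [[-0.181, -0.0, 0.984], [-0.984, -0.0, -0.181], [0.0, -1.0, -0.0]]
force: [1.0, 0.1, -0.4]
gripper_width: 1.003
```

```bash
python3 -c "
from h import *
plan([0.54,0.21,0.25],-100.5)
grab('wrist','w1')"
```

```text
pos [0.5397 0.2109 0.2513] yaw -100.41 units dx,dy,dz [0.017 0.027 0.008] turn 0.014 t 2.65 F [ 1.   0.1 -0.4] g 1.003
```

View pics/w1.png

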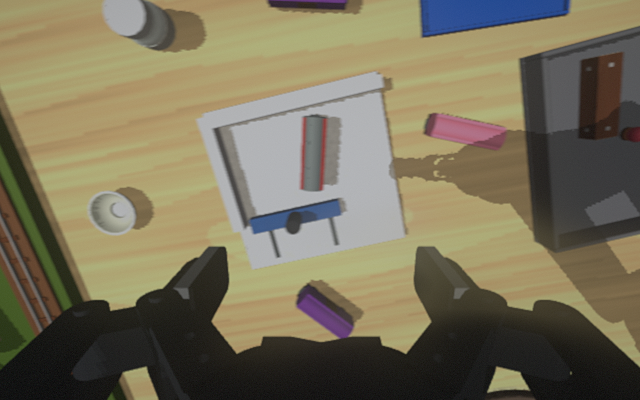

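Run:
```python
import cv2
im=cv2.imread("pics/w1.png")
cv2.imwrite("pics/w1a.png",cv2.resize(im[65:275,190:415],None,fx=2.8,fy=2.8,interpolation=cv2.INTER_CUBIC))
```

```text
(no output)
```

View pics/w1a.png

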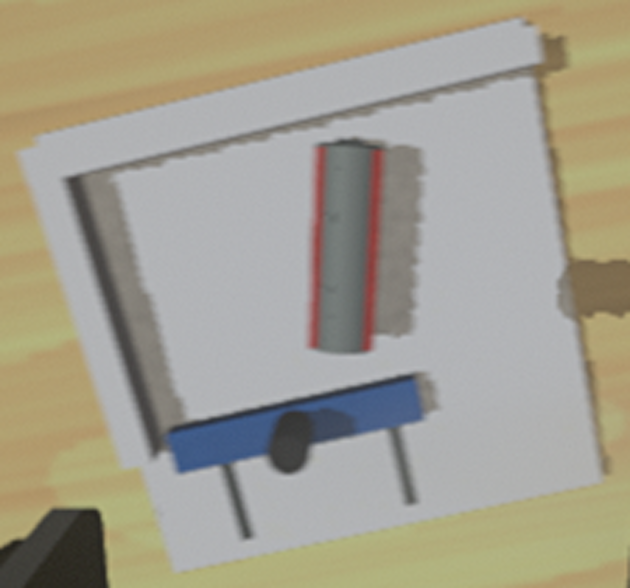

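Run:
```python
from h import *
c=load("wrist","w1")
A=lambda X,Y:(190+X/2.8,65+Y/2.8)
def p(n,x,y,z): print(n,px2w(c,*A(x,y),z).round(4))
p("BL",178,571,.012);p("BR",606,482,.012);p("stopTR in",541,67,.036);p("stopTR out",522,18,.036);p("corner in top",67,178,.036)
p("fence front in top",155,458,.036);p("fence front out",122,467,.036)
p("TL out",37,140,.036);p("stop/board R",545,85,.012)
p("wag far",350,148,.050);p("wag near",341,350,.050);p("wag far L",320,150,.047);p("wag far R",382,150,.047);p("near L",311,347,.047);p("near R",371,349,.047)
p("bar TL",170,430,.0255);p("bar TR",415,377,.0255);p("post top",296,427,.0605)
```

```text
BL [0.4203 0.3263 0.012 ]
BR [0.429  0.1176 0.012 ]
stopTR in [0.6168 0.1286 0.036 ]
stopTR out [0.6357 0.1335 0.036 ]
corner in top [0.6094 0.3207 0.036 ]
fence front in top [0.4868 0.3153 0.036 ]
fence front out [0.4854 0.3305 0.036 ]
TL out [0.6258 0.3284 0.036 ]
stop/board R [0.6103 0.1232 0.012 ]
wag far [0.6005 0.2067 0.05  ]
wag near [0.5232 0.2251 0.05  ]
wag far L [0.6018 0.2183 0.047 ]
wag far R [0.5975 0.1948 0.047 ]
near L [0.526  0.2371 0.047 ]
near R [0.5207 0.2132 0.047 ]
bar TL [0.4951 0.3088 0.0255]
bar TR [0.4996 0.1974 0.0255]
post top [0.4976 0.2482 0.0605]
```

```bash
python3 -c "
from h import *
plan([0.561,0.213,0.018],-102)"
```

```text
pos [0.5409 0.2168 0.2517] yaw -100.34 units dx,dy,dz [0.017 4.675 0.403] turn 0.277 t 2.7 F [-1.6  5.8 -0.5] g 0.997
```

Call:
jog_arm(
  increments=[
    [[1,0,0,0.2,0.28],[1,0,0,0.2,0],[1,0,0,0,0],[1,0,0,0,0]],
  ],
)

```text
clock: 3.1
position: [0.5597, 0.2038, 0.2511]
orientation: [[-0.211, -0.0, 0.977], [-0.977, -0.0, -0.211], [0.0, -1.0, -0.0]]
force: [0.2, -0.3, -0.2]
gripper_width: 1.002
```

```bash
python3 -c "
from h import *
plan([0.561,0.213,0.018],-102)
im=grab('wrist','w2')
plan([0.561,0.213,0.018],-102)
cv2.imwrite('pics/w2a.png',cv2.resize(im[65:275,190:415,::-1],None,fx=2.8,fy=2.8,interpolation=cv2.INTER_CUBIC))
"
```

```text
pos [0.5597 0.2038 0.2511] yaw -102.19 units dx,dy,dz [-0.187  4.662 -0.012] turn -0.032 t 3.1 F [ 0.2 -0.3 -0.2] g 1.002
pos [0.5594 0.2039 0.2511] yaw -102.18 units dx,dy,dz [-0.186  4.663 -0.006] turn -0.03 t 3.15 F [-1.3 -0.   0.7] g 0.999
```

View pics/w2a.png

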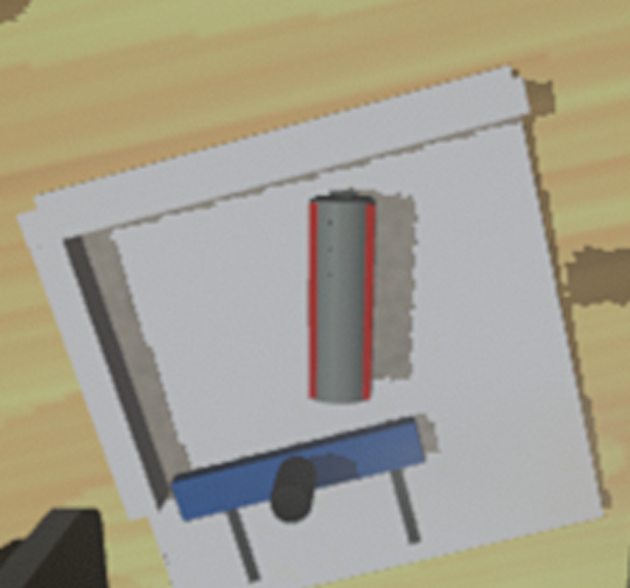

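Run:
```python
from h import *
c=load("wrist","w2")
A=lambda X,Y:(190+X/2.8,65+Y/2.8)
def p(n,x,y,z): print(n,px2w(c,*A(x,y),z).round(4))
p("BR",604,517,.012);p("stopTR in",522,118,.036);p("corner in top",65,240,.036)
p("fence front in top",163,508,.036)
p("stopTR out",511,66,.036)
p("wag far",343,200,.050);p("wag near",341,400,.050)
p("wag far L",312,200,.044);p("wag far R",375,202,.044);p("wag near L",310,399,.044);p("wag near R",371,398,.044)
p("bar TL",173,480,.0255);p("bar TR",416,420,.0255);p("post top",297,472,.0605)
```

```text
BR [0.4286 0.1174 0.012 ]
stopTR in [0.6169 0.1294 0.036 ]
corner in top [0.6091 0.3195 0.036 ]
fence front in top [0.4865 0.3126 0.036 ]
stopTR out [0.6369 0.1304 0.036 ]
wag far [0.6018 0.2045 0.05  ]
wag near [0.5229 0.223  0.05  ]
wag far L [0.6039 0.2167 0.044 ]
wag far R [0.5979 0.1926 0.044 ]
wag near L [0.5243 0.2362 0.044 ]
wag near R [0.5193 0.2112 0.044 ]
bar TL [0.4947 0.3081 0.0255]
bar TR [0.4995 0.1949 0.0255]
post top [0.4998 0.2463 0.0605]
```

Call:
jog_arm(
  increments=[
    [[1,-0.2,0.6,0,0.2],[1,0,1,0,0],[1,0,1,0,0],[1,0,1,0,0],[1,0,1,0,0]],
  ],
)

```text
clock: 3.65
position: [0.5615, 0.2142, 0.02]
orientation: [[-0.231, 0.001, 0.973], [-0.973, 0.0, -0.231], [-0.0, -1.0, 0.001]]
force: [0.6, 0.7, -0.3]
gripper_width: 0.999
```

Call:
jog_arm(
  increments=[
    [[1,0,0.06,0,0],[0.2,0,0,0,0],[0,0,0,0,0],[0,0,0,0,0],[0,0,0,0,0]],
  ],
  newtons=50,
)

```text
clock: 4.15
position: [0.5629, 0.2152, 0.0205]
orientation: [[-0.23, 0.003, 0.973], [-0.973, 0.001, -0.23], [-0.002, -1.0, 0.003]]
force: [0.7, -0.5, -0.0]
gripper_width: 0.329
```

Call:
jog_arm(
  increments=[
    [[0,0,0,0,0],[0,0,0,0,0],[0,0,0,0,0],[0,0,-0.3,0,0],[0,0,-0.5,0,0]],
  ],
)

```text
clock: 4.65
position: [0.5608, 0.2146, 0.0588]
orientation: [[-0.23, -0.002, 0.973], [-0.973, -0.001, -0.23], [0.001, -1.0, -0.001]]
force: [0.3, -0.3, -0.9]
gripper_width: 0.297
```

```bash
python3 -c "
from h import *
plan([0.698,-0.016,0.16],-92)
im=grab('wrist','w3')
"
```

```text
pos [0.5608 0.2146 0.0588] yaw -103.3 units dx,dy,dz [ 3.859 -2.025  3.728] turn -1.883 t 4.65 F [ 0.3 -0.3 -0.9] g 0.297
```

View pics/w3.png

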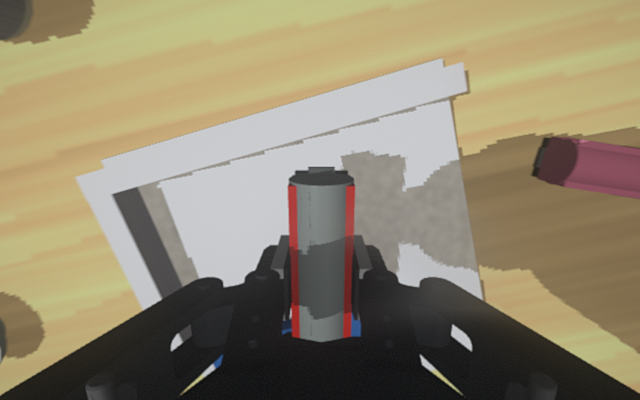

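Call:
jog_arm(
  increments=[
    [[0,0,-0.9,0,0],[0,0,-0.9,0,-0.5],[0,0,0,0,-1],[0,0,0,0,-1],[0,0,0,0,-1]],
  ],
)

```text
clock: 5.2
position: [0.5619, 0.2149, 0.1502]
orientation: [[0.138, 0.002, 0.99], [-0.99, 0.001, 0.138], [-0.0, -1.0, 0.002]]
force: [0.0, -0.2, -1.2]
gripper_width: 0.295
```

Call:
jog_arm(
  increments=[
    [[0,0,0,0,-1],[0,0,0,0,-1],[0,0,0,0,-1],[0,0,0,0,-1],[0,0,0,0,-1]],
  ],
)

```text
clock: 5.7
position: [0.5617, 0.2149, 0.1496]
orientation: [[0.615, 0.001, 0.789], [-0.789, 0.0, 0.615], [0.0, -1.0, 0.001]]
force: [-0.9, 0.6, -0.2]
gripper_width: 0.296
```

Call:
jog_arm(
  increments=[
    [[0,0,0,0,-1],[0,0,0,0,-1],[0,0,0,0,-1],[0,0,0,0,-1],[0,0,0,0,-1]],
  ],
)

```text
clock: 6.2
position: [0.5617, 0.2149, 0.1496]
orientation: [[0.927, 0.001, 0.375], [-0.375, 0.0, 0.927], [0.001, -1.0, 0.001]]
force: [-0.6, -0.1, -1.0]
gripper_width: 0.296
```

Call:
jog_arm(
  increments=[
    [[0,0,0,0,-1],[0,0,0,0,-1],[0,0,0,0,-1],[0,0,0,0,-0.4],[0,0,0,0,0]],
  ],
)

```text
clock: 6.7
position: [0.5617, 0.2149, 0.1495]
orientation: [[0.999, 0.001, 0.032], [-0.032, 0.0, 0.999], [0.001, -1.0, 0.0]]
force: [-0.7, 0.2, -0.6]
gripper_width: 0.294
```

```bash
python3 -c "
from h import *
plan([0.698,-0.014,0.15],-2)
im=grab('wrist','w4')
"
```

```text
pos [0.5617 0.2149 0.1495] yaw -1.86 units dx,dy,dz [ 2.872 -0.009 -4.487] turn 0.024 t 6.7 F [-0.7  0.2 -0.6] g 0.294
```

View pics/w4.png

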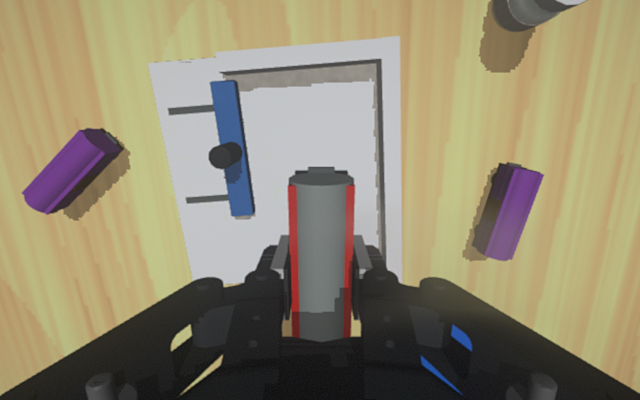

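Call:
jog_arm(
  increments=[
    [[0,0.48,0,-0.75,0],[0,0.48,0,-0.75,0],[0,0.48,0,-0.75,0],[0,0.48,0,-0.75,0],[0,0.48,0,-0.75,0]],
  ],
)

```text
clock: 7.25
position: [0.6761, 0.0218, 0.149]
orientation: [[0.999, 0.001, 0.035], [-0.035, 0.0, 0.999], [0.001, -1.0, 0.0]]
force: [0.1, 1.3, -0.4]
gripper_width: 0.297
```

Call:
jog_arm(
  increments=[
    [[0,0.48,0,-0.75,0],[0,0,0.7,0,0],[0,0,0.7,0,0],[0,0,0,0,0],[0,0,0,0,0]],
  ],
)

```text
clock: 7.75
position: [0.6979, -0.0147, 0.0788]
orientation: [[0.999, -0.001, 0.034], [-0.034, 0.0, 0.999], [-0.001, -1.0, 0.0]]
force: [0.6, -0.1, -0.4]
gripper_width: 0.292
```

```bash
python3 -c "
from h import *
plan([0.698,-0.014,0.0135],-2)
im=grab('wrist','w5')
"
```

```text
pos [ 0.6979 -0.0147  0.0788] yaw -1.95 units dx,dy,dz [0.003 1.306 0.014] turn 0.009 t 7.75 F [ 0.6 -0.1 -0.4] g 0.292
```

View pics/w5.png

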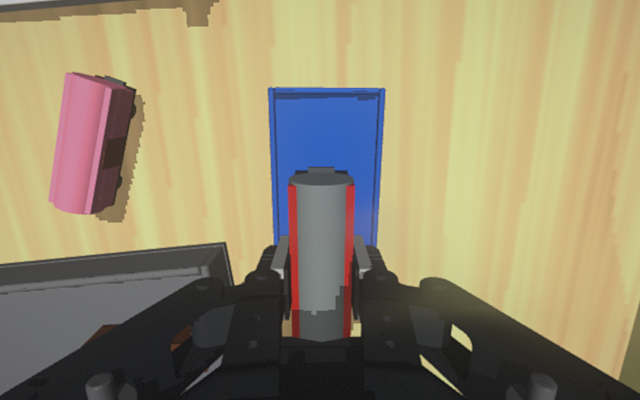

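Call:
jog_arm(
  increments=[
    [[0,0,0.6,0,0],[0,0,0.5,0,0],[0,0,0.18,0,0],[0,0,0,0,0],[0,0,0,0,0]],
  ],
)

```text
clock: 8.3
position: [0.6992, -0.0147, 0.0161]
orientation: [[0.999, 0.002, 0.033], [-0.033, -0.0, 0.999], [0.002, -1.0, -0.0]]
force: [0.4, 0.2, -0.8]
gripper_width: 0.295
```

Call:
jog_arm(
  increments=[
    [[0,0,0,0,0]],
  ],
)

```text
clock: 8.4
position: [0.6992, -0.0148, 0.0162]
orientation: [[0.999, 0.002, 0.033], [-0.033, -0.0, 0.999], [0.002, -1.0, -0.0]]
force: [0.2, -0.7, -1.4]
gripper_width: 0.298
```

Lower gently to touch.

Call:
jog_arm(
  increments=[
    [[0,0,0.04,0,0],[0,0,0,0,0]],
  ],
)

```text
clock: 8.6
position: [0.6983, -0.0149, 0.0128]
orientation: [[0.999, 0.001, 0.033], [-0.033, -0.0, 0.999], [0.001, -1.0, -0.0]]
force: [-0.4, 0.4, -1.0]
gripper_width: 0.297
```

Call:
jog_arm(
  increments=[
    [[0,0,0.04,0,0],[0,0,0,0,0]],
  ],
)

```text
clock: 8.8
position: [0.6984, -0.0149, 0.0125]
orientation: [[0.999, 0.001, 0.033], [-0.033, -0.0, 0.999], [0.001, -1.0, -0.0]]
force: [-9.0, 0.5, 27.8]
gripper_width: 0.297
```

Call:
jog_arm(
  increments=[
    [[0,0,0.02,0,0],[0,0,0,0,0]],
  ],
)

```text
clock: 9.0
position: [0.6984, -0.0149, 0.0124]
orientation: [[0.999, 0.001, 0.033], [-0.033, -0.0, 0.999], [0.001, -1.0, -0.0]]
force: [-13.3, 0.7, 42.7]
gripper_width: 0.297
```

Contact. Back off slightly and open.

Call:
jog_arm(
  increments=[
    [[0,0,-0.05,0,0],[0.45,0,0,0,0],[0.45,0,0,0,0],[0.45,0,0,0,0],[0.45,0,0,0,0]],
  ],
)

```text
clock: 9.5
position: [0.6979, -0.0149, 0.0114]
orientation: [[0.999, -0.0, 0.033], [-0.033, 0.0, 0.999], [-0.0, -1.0, -0.0]]
force: [-0.6, 0.9, 0.1]
gripper_width: 0.452
```

Call:
jog_arm(
  increments=[
    [[0.45,0,-0.3,0,0],[0.45,0,-0.6,0,0],[0.6,0,-1,0,0],[0.6,0,-1,0,0],[0.6,0,-1,0,0]],
  ],
)

```text
clock: 10.0
position: [0.6978, -0.0148, 0.2099]
orientation: [[0.999, 0.0, 0.033], [-0.033, -0.0, 0.999], [0.0, -1.0, -0.0]]
force: [0.7, 0.2, -0.6]
gripper_width: 0.604
```

```bash
python3 -c "
from h import *
plan([0.56,-0.12,0.2],-90)
im=grab('wrist','w6')
"
```

```text
pos [ 0.6978 -0.0148  0.2099] yaw -1.9 units dx,dy,dz [-2.684  0.196 -2.194] turn 14.683 t 10.0 F [ 0.7  0.2 -0.6] g 0.604
```

View pics/w6.png

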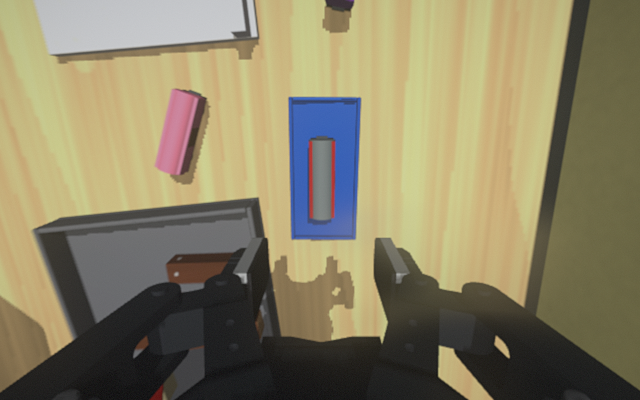

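Call:
jog_arm(
  increments=[
    [[0.6,0,0,0,1],[0.6,0,0,0,1],[0.6,0,0,0,1],[0.6,0,0,0,1],[0.6,0,0,0,1]],
  ],
)

```text
clock: 10.55
position: [0.698, -0.0148, 0.2078]
orientation: [[0.847, 0.001, 0.532], [-0.532, -0.0, 0.847], [0.001, -1.0, 0.0]]
force: [0.1, -0.2, -0.4]
gripper_width: 0.598
```

Call:
jog_arm(
  increments=[
    [[0.6,0,0,0,1],[0.6,0,0,0,1],[0.6,0,0,0,1],[0.6,0,0,0,1],[0.6,0,0,0,1]],
  ],
)

```text
clock: 11.05
position: [0.698, -0.0148, 0.2078]
orientation: [[0.467, 0.001, 0.884], [-0.884, -0.0, 0.467], [0.0, -1.0, 0.001]]
force: [0.7, -0.0, 0.3]
gripper_width: 0.603
```

Call:
jog_arm(
  increments=[
    [[0.6,0,0,0,1],[0.6,0,0,0,1],[0.6,0,0,0,1],[0.6,0,0,0,1],[0.6,0,0,0,0.7]],
  ],
)

```text
clock: 11.55
position: [0.6981, -0.0148, 0.2078]
orientation: [[-0.006, 0.001, 1.0], [-1.0, -0.0, -0.006], [0.0, -1.0, 0.001]]
force: [0.2, -0.4, -1.0]
gripper_width: 0.598
```

```bash
python3 -c "
from h import *
plan([0.48,-0.16,0.23],-90)
"
```

```text
pos [ 0.6981 -0.0148  0.2078] yaw -90.35 units dx,dy,dz [ 2.93  -0.446 -4.343] turn -0.058 t 11.55 F [ 0.2 -0.4 -1. ] g 0.598
```

Call:
jog_arm(
  increments=[
    [[0.6,0.59,-0.09,-0.8,0],[0.6,0.59,-0.09,-0.8,0],[0.6,0.59,-0.09,-0.8,0],[0.6,0.59,-0.09,-0.8,0],[0.6,0.59,-0.09,-0.8,0]],
  ],
)

```text
clock: 12.05
position: [0.4961, -0.1627, 0.2303]
orientation: [[-0.001, 0.001, 1.0], [-1.0, -0.0, -0.001], [0.0, -1.0, 0.001]]
force: [1.5, -0.6, 0.2]
gripper_width: 0.602
```

Call:
jog_arm(
  increments=[
    [[0.6,0,0,-0.34,0],[0.6,0,0,0,0],[0.6,0,0,0,0]],
  ],
)

```text
clock: 12.35
position: [0.4814, -0.1621, 0.2302]
orientation: [[-0.002, 0.002, 1.0], [-1.0, -0.0, -0.002], [0.0, -1.0, 0.002]]
force: [-0.1, -0.3, -0.6]
gripper_width: 0.601
```

```bash
python3 -c "
from h import *
im=grab('wrist','w7')
plan([0.48,-0.16,0.23],-90)
"
```

```text
pos [ 0.4818 -0.1619  0.23  ] yaw -90.1 units dx,dy,dz [-0.039 -0.    -0.036] turn -0.016 t 12.4 F [ 1.3 -0.   0.8] g 0.602
```

View pics/w7.png

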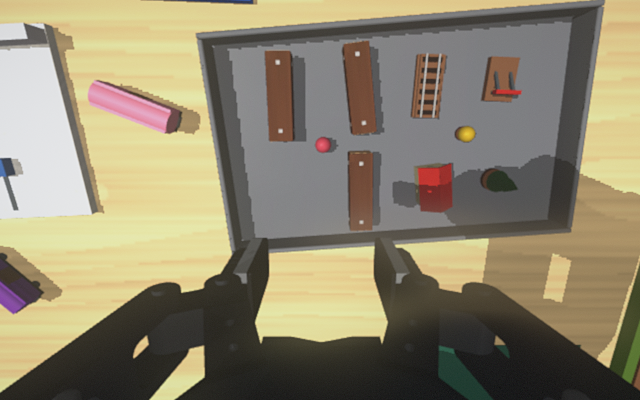

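Run:
```python
from h import *
im=cv2.imread("pics/w7.png")
cv2.imwrite("pics/w7a.png",cv2.resize(im[35:235,255:385],None,fx=3,fy=3,interpolation=cv2.INTER_CUBIC))
c=load("wrist","w7")
for n,a,b in [("b1",(278.5,62),(281,131)),("b2",(355.5,48.5),(364.5,126)),("b3",(361,163),(360.5,221.5))]:
    P=px2w(c,*a,.033);Q=px2w(c,*b,.033);d=P-Q
    print(n,P.round(4),Q.round(4),"ctr",((P+Q)/2).round(4),"len",np.linalg.norm(d).round(4),"head",np.degrees(np.arctan2(d[1],d[0])).round(1))
```

```text
b1 [ 0.5971 -0.119   0.033 ] [ 0.5289 -0.119   0.033 ] ctr [ 0.563 -0.119  0.033] len 0.0682 head 0.0
b2 [ 0.6094 -0.1964  0.033 ] [ 0.5339 -0.2079  0.033 ] ctr [ 0.5716 -0.2021  0.033 ] len 0.0764 head 8.7
b3 [ 0.4944 -0.2054  0.033 ] [ 0.4265 -0.207   0.033 ] ctr [ 0.4604 -0.2062  0.033 ] len 0.0679 head 1.3
```

View pics/w7a.png

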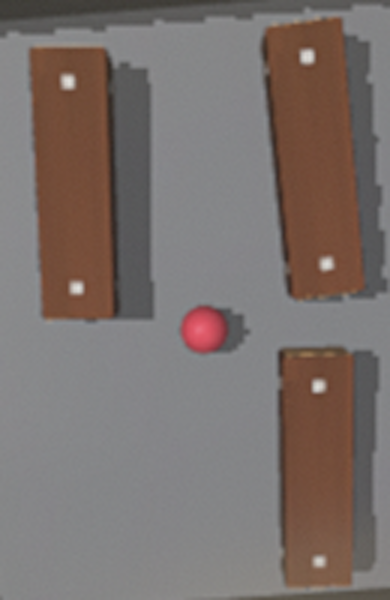

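Run:
```python
from h import *
plan([0.563,-0.119,0.010],-90)
c=load("wrist","w7")
for n,a,b in [("b2",(357.3,53.7),(364,123))]:
    P=px2w(c,*a,.033);Q=px2w(c,*b,.033);d=P-Q
    print(n,((P+Q)/2).round(4),np.linalg.norm(d).round(4),np.degrees(np.arctan2(d[1],d[0])).round(1))
```

```text
pos [ 0.4818 -0.1619  0.23  ] yaw -90.1 units dx,dy,dz [-0.863  4.402  1.616] turn -0.016 t 12.4 F [ 1.3 -0.   0.8] g 0.602
b2 [ 0.5708 -0.2028  0.033 ] 0.0682 7.6
```

Call:
jog_arm(
  increments=[
    [[0.6,-0.43,0.3,0.8,0],[0.6,-0.43,0.3,0.8,0],[0.6,0,1,0,0],[0.6,0,1,0,0],[0.6,0,0.8,0,0]],
  ],
)

```text
clock: 12.9
position: [0.5614, -0.1177, 0.0565]
orientation: [[0.0, -0.001, 1.0], [-1.0, 0.0, 0.0], [-0.0, -1.0, -0.001]]
force: [0.7, 0.2, -0.5]
gripper_width: 0.599
```

Call:
jog_arm(
  increments=[
    [[0.6,0,0.6,0,0],[0.6,0,0.4,0,0],[0.1,0,0,0,0],[0,0,0,0,0],[0,0,0,0,0]],
  ],
)

```text
clock: 13.4
position: [0.5621, -0.119, 0.0104]
orientation: [[-0.001, 0.002, 1.0], [-1.0, -0.0, -0.001], [0.0, -1.0, 0.002]]
force: [0.1, 0.0, 0.3]
gripper_width: 0.292
```

Call:
jog_arm(
  increments=[
    [[0,0,0,0,0],[0,0,0,0,0],[0,0,-0.3,0,0],[0,0,-0.7,0,0],[0,0,-1,0,0]],
  ],
)

```text
clock: 13.9
position: [0.5594, -0.1188, 0.1099]
orientation: [[-0.002, -0.003, 1.0], [-1.0, 0.001, -0.002], [-0.001, -1.0, -0.003]]
force: [2.2, -0.4, -0.5]
gripper_width: 0.3
```

```bash
python3 -c "
from h import *
im=grab('wrist','w8')
plan([0.563,0.265,0.13],-87.5)
"
```

```text
pos [ 0.5636 -0.1198  0.1185] yaw -90.1 units dx,dy,dz [-7.696 -0.244 -0.024] turn -0.434 t 13.95 F [ 5.7 -1.6  9. ] g 0.29
```

View pics/w8.png

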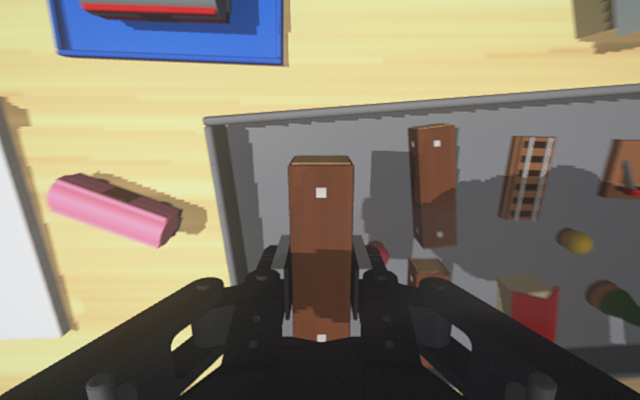

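Call:
jog_arm(
  increments=[
    [[0,0,-0.2,0,-0.42],[0,-0.98,0,0,0],[0,-0.98,0,0,0],[0,-0.98,0,0,0],[0,-0.98,0,0,0]],
  ],
)

```text
clock: 14.45
position: [0.5525, 0.0784, 0.1208]
orientation: [[0.041, 0.001, 0.999], [-0.999, 0.0, 0.041], [-0.0, -1.0, 0.001]]
force: [1.1, 0.0, -0.3]
gripper_width: 0.292
```

Call:
jog_arm(
  increments=[
    [[0,-0.98,0,0,0],[0,-0.98,0,0,0],[0,-0.98,0,0,0],[0,0,0,0,0],[0,0,0,0,0]],
  ],
)

```text
clock: 14.95
position: [0.5462, 0.2247, 0.1204]
orientation: [[0.045, 0.001, 0.999], [-0.999, 0.0, 0.045], [-0.0, -1.0, 0.001]]
force: [-0.3, -0.4, -0.5]
gripper_width: 0.289
```

```bash
python3 -c "
from h import *
plan([0.5638,0.276,0.13],-87.6)
im=grab('wrist','w9')
cv2.imwrite('pics/w9a.png',cv2.resize(im[40:300,130:530,::-1],None,fx=2,fy=2,interpolation=cv2.INTER_CUBIC))
"
```

```text
pos [0.5462 0.2247 0.1204] yaw -87.44 units dx,dy,dz [-1.009 -0.192  0.397] turn 0.027 t 14.95 F [-0.3 -0.4 -0.5] g 0.289
```

View pics/w9a.png

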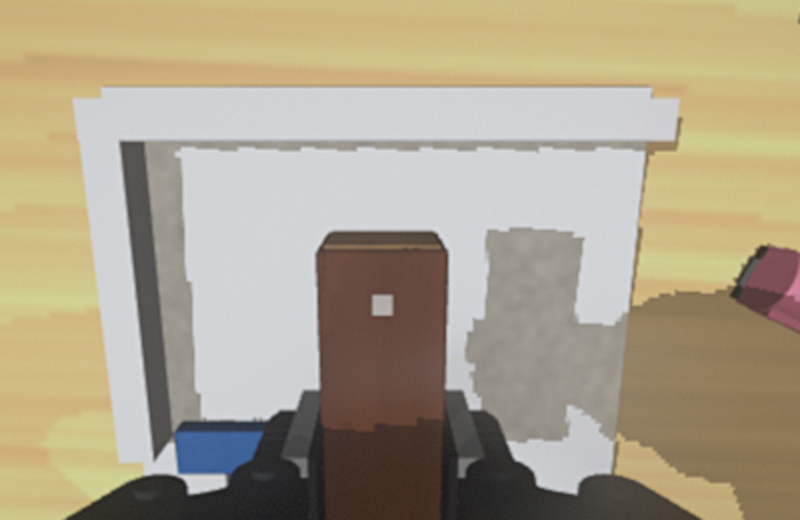

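Run:
```python
from h import *
c=load("wrist","w9")
A=lambda X,Y:(130+X/2,40+Y/2)
def p(n,x,y,z): print(n,px2w(c,*A(x,y),z).round(4))
p("corner top",121,142,.036);p("stop in right top",676,142,.036);p("fence front in",155,460,.036);p("stop out L",103,88,.036);p("stop out R",650,88,.036)
p("fence base in",148,142,.012);p("fence base",196,420,.012)
p("beam end top",382,248,.1425);p("bolt",382,305,.1435);p("beam L",318,250,.1425);p("beam R",447,250,.1425)
c1=load("wrist","w8"); print(px2w(c1,320.5,192,.1425)-px2w(c1,321,338,.1425))
```

```text
corner top [0.6094 0.3197 0.036 ]
stop in right top [0.6181 0.1254 0.036 ]
fence front in [0.4861 0.3142 0.036 ]
stop out L [0.6271 0.3247 0.036 ]
stop out R [0.6354 0.1373 0.036 ]
fence base in [0.6096 0.319  0.012 ]
fence base [0.493  0.3044 0.012 ]
beam end top [0.5932 0.2272 0.1425]
bolt [0.582  0.2267 0.1435]
beam L [0.5922 0.2397 0.1425]
beam R [0.5934 0.2146 0.1425]
[6.29548224e-02 4.52281273e-05 0.00000000e+00]
```

```bash
python3 -c "
from h import *
plan([0.5615,0.2744,0.018],-87.5)
"
```

```text
pos [0.5463 0.2236 0.1202] yaw -87.52 units dx,dy,dz [-1.003  2.044  0.347] turn -0.004 t 15.0 F [ 0.3  0.2 -1.3] g 0.292
```

Call:
jog_arm(
  increments=[
    [[0,-0.5,0,0.35,0],[0,-0.5,0,0,0],[0,0,0.8,0,0],[0,0,0.7,0,0],[0,0,0.3,0,0]],
  ],
)

```text
clock: 15.5
position: [0.5606, 0.2721, 0.0271]
orientation: [[0.04, -0.003, 0.999], [-0.999, -0.001, 0.04], [0.001, -1.0, -0.003]]
force: [0.2, 0.4, -0.1]
gripper_width: 0.292
```

Call:
jog_arm(
  increments=[
    [[0,0,0.15,0,0],[0,0,0.08,0,0],[0,0,0,0,0],[0,0,0,0,0]],
  ],
)

```text
clock: 15.9
position: [0.5626, 0.2744, 0.019]
orientation: [[0.042, 0.002, 0.999], [-0.999, 0.001, 0.042], [-0.001, -1.0, 0.002]]
force: [-0.1, -0.0, -0.2]
gripper_width: 0.296
```

```bash
python3 -c "
from h import *
plan([0.5633,0.2744,0.016],-87.5)
im=grab('wrist','w10')
cv2.imwrite('pics/w10a.png',cv2.resize(im[40:300,130:530,::-1],None,fx=2,fy=2,interpolation=cv2.INTER_CUBIC))
"
```

```text
pos [0.5626 0.2744 0.019 ] yaw -87.6 units dx,dy,dz [0.001 0.061 0.014] turn -0.016 t 15.9 F [-0.1 -0.  -0.2] g 0.296
```

View pics/w10a.png

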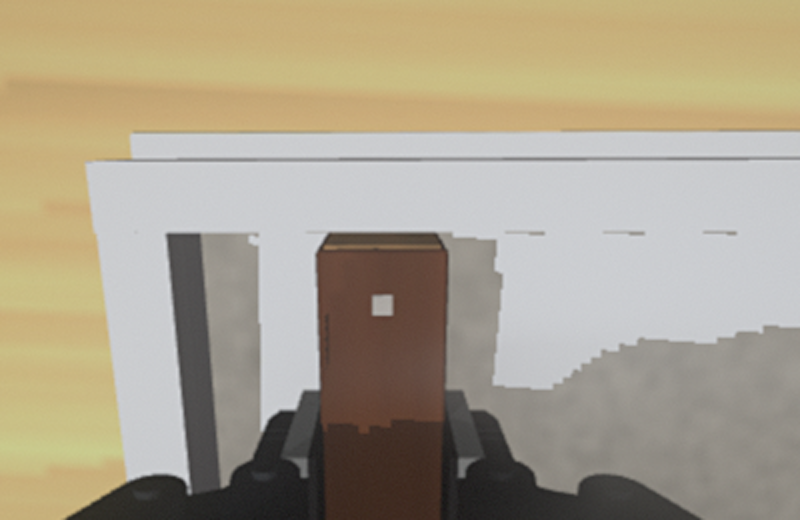

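Call:
jog_arm(
  increments=[
    [[0,0,0.04,0,0],[0,0,0,0,0]],
  ],
)

```text
clock: 16.15
position: [0.5619, 0.2744, 0.0161]
orientation: [[0.042, 0.0, 0.999], [-0.999, 0.0, 0.042], [-0.0, -1.0, 0.0]]
force: [-0.1, 0.3, 0.4]
gripper_width: 0.293
```

Call:
jog_arm(
  increments=[
    [[0,0,0,0.04,0],[0,0,0,0,0]],
  ],
)

```text
clock: 16.35
position: [0.5641, 0.2745, 0.0159]
orientation: [[0.042, 0.0, 0.999], [-0.999, 0.0, 0.042], [-0.0, -1.0, 0.0]]
force: [0.2, 0.6, -0.7]
gripper_width: 0.294
```

Call:
jog_arm(
  increments=[
    [[0,0,0,0.03,0],[0,0,0,0,0]],
  ],
)

```text
clock: 16.55
position: [0.5651, 0.2744, 0.0157]
orientation: [[0.042, -0.001, 0.999], [-0.999, -0.0, 0.042], [0.0, -1.0, -0.001]]
force: [-3.0, -0.2, 0.4]
gripper_width: 0.294
```

Call:
jog_arm(
  increments=[
    [[0,0,0,0.02,0],[0,0,0,0,0]],
  ],
)

```text
clock: 16.75
position: [0.5651, 0.2743, 0.0156]
orientation: [[0.042, -0.002, 0.999], [-0.999, -0.001, 0.042], [0.001, -1.0, -0.002]]
force: [-7.9, 1.0, 2.7]
gripper_width: 0.297
```

Call:
jog_arm(
  increments=[
    [[0.5,0,0,-0.01,0],[0.5,0,0,0,0],[0.5,0,0,0,0],[0.5,0,0,0,0]],
  ],
)

```text
clock: 17.15
position: [0.566, 0.2745, 0.0159]
orientation: [[0.042, 0.0, 0.999], [-0.999, 0.0, 0.042], [-0.0, -1.0, 0.0]]
force: [-0.0, -0.1, 0.2]
gripper_width: 0.503
```

Call:
jog_arm(
  increments=[
    [[0.5,0,-0.4,0,0],[0.5,0,-0.6,0,0],[0,0.3,0,0,0],[0,0.4,0,0,0],[0,0.4,0,0,0]],
  ],
)

```text
clock: 17.65
position: [0.5681, 0.2188, 0.0658]
orientation: [[0.043, 0.001, 0.999], [-0.999, 0.0, 0.043], [-0.0, -1.0, 0.001]]
force: [-0.7, -0.3, 0.4]
gripper_width: 0.007
```

```bash
python3 -c "
from h import *
plan([0.5633,0.2744,0.016],-87.5)
im=grab('wrist','w11')
"
```

```text
pos [0.5681 0.2188 0.0658] yaw -87.55 units dx,dy,dz [-1.116  0.997 -0.05 ] turn -0.009 t 17.65 F [-0.7 -0.3  0.4] g 0.007
```

View pics/w11.png

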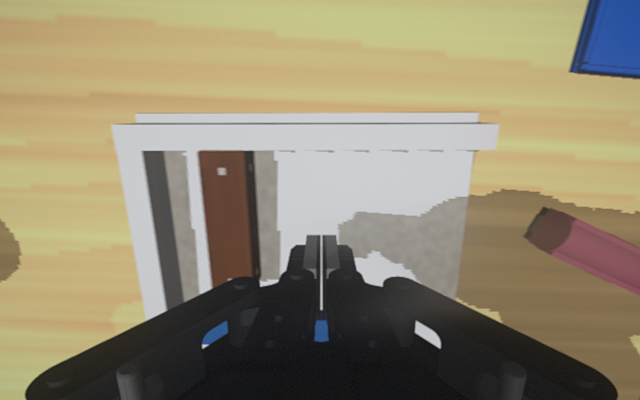

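Call:
jog_arm(
  increments=[
    [[0,0,0.5,0,0],[0,0,0.42,0,0],[0,-0.3,0,0,0],[0,-0.3,0,0,0],[0,0,0,0,0]],
  ],
)

```text
clock: 18.2
position: [0.5674, 0.2521, 0.0206]
orientation: [[0.044, 0.002, 0.999], [-0.999, 0.001, 0.044], [-0.001, -1.0, 0.002]]
force: [0.5, -0.0, -0.2]
gripper_width: -0.001
```

Call:
jog_arm(
  increments=[
    [[0,-0.2,0,0,0],[0,-0.2,0,0,0],[0,-0.1,0,0,0],[0,0,0,0,0]],
  ],
)

```text
clock: 18.6
position: [0.5659, 0.2754, 0.0201]
orientation: [[0.043, 0.001, 0.999], [-0.999, 0.0, 0.043], [-0.0, -1.0, 0.001]]
force: [0.5, 0.5, 0.2]
gripper_width: -0.0
```

Call:
jog_arm(
  increments=[
    [[0,-0.05,0,0,0],[0,0,0,0,0]],
  ],
)

```text
clock: 18.8
position: [0.5656, 0.2769, 0.0198]
orientation: [[0.042, -0.0, 0.999], [-0.999, -0.0, 0.042], [0.0, -1.0, -0.0]]
force: [-0.0, 0.6, -0.1]
gripper_width: -0.003
```

Call:
jog_arm(
  increments=[
    [[0,-0.05,0,0,0],[0,0,0,0,0]],
  ],
)

```text
clock: 19.0
position: [0.5656, 0.2786, 0.0197]
orientation: [[0.042, -0.0, 0.999], [-0.999, -0.001, 0.042], [0.001, -1.0, -0.0]]
force: [1.5, -7.1, 1.1]
gripper_width: -0.001
```

Call:
jog_arm(
  increments=[
    [[0,-0.05,0,0,0],[0,0,0,0,0]],
  ],
)

```text
clock: 19.2
position: [0.5655, 0.2791, 0.0197]
orientation: [[0.043, -0.001, 0.999], [-0.999, -0.003, 0.043], [0.003, -1.0, -0.001]]
force: [5.5, -28.1, 5.7]
gripper_width: 0.001
```

```bash
python3 -c "
from h import *
plan([0.5633,0.2744,0.016],-87.5)
im=grab('wrist','w12')
"
```

```text
pos [0.5655 0.2791 0.0197] yaw -87.56 units dx,dy,dz [ 0.091  0.075 -0.047] turn -0.01 t 19.2 F [  5.5 -28.1   5.7] g 0.001
```

View pics/w12.png

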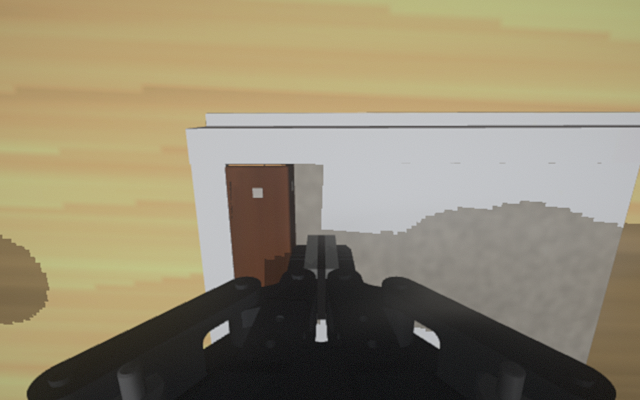

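Call:
jog_arm(
  increments=[
    [[0,0.2,0,0,0],[0.3,0,-1,0,0],[0.6,0,-1,0,0],[0.6,0.9,-0.4,0,0],[0.6,0.95,-0.2,0,0]],
  ],
)

```text
clock: 19.75
position: [0.5709, 0.1797, 0.1525]
orientation: [[0.044, 0.004, 0.999], [-0.999, 0.001, 0.044], [-0.001, -1.0, 0.004]]
force: [0.6, -0.5, -0.3]
gripper_width: 0.601
```

Call:
jog_arm(
  increments=[
    [[0.6,0.95,-0.2,-0.2,0.4],[0.6,0.95,-0.2,-0.2,0],[0.6,0.95,0,-0.2,0],[0.6,0.95,0,-0.2,0],[0.6,0.95,0,-0.2,0]],
  ],
)

```text
clock: 20.25
position: [0.5212, -0.0602, 0.1701]
orientation: [[0.0, 0.001, 1.0], [-1.0, -0.0, 0.0], [0.0, -1.0, 0.001]]
force: [0.9, -0.2, 0.0]
gripper_width: 0.601
```

Call:
jog_arm(
  increments=[
    [[0.6,0.95,0,-0.2,0],[0.6,0,0,0,0],[0.6,0,0,0,0]],
  ],
)

```text
clock: 20.55
position: [0.5116, -0.107, 0.1698]
orientation: [[-0.003, 0.0, 1.0], [-1.0, 0.0, -0.003], [-0.0, -1.0, 0.0]]
force: [0.3, 1.6, 0.1]
gripper_width: 0.6
```

```bash
python3 -c "
from h import *
plan([0.571,-0.2025,0.0105],-83)
im=grab('wrist','w13')
"
```

```text
pos [ 0.5116 -0.107   0.1698] yaw -90.16 units dx,dy,dz [1.907 3.187 1.194] turn -1.193 t 20.55 F [0.3 1.6 0.1] g 0.6
```

View pics/w13.png

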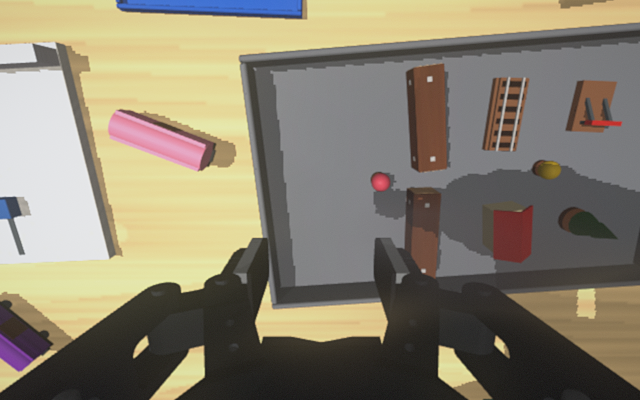

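Run:
```python
from h import *
c=load("wrist","w13")
for n,a,b in [("b2",(430,78.5),(433,158.5)),("b3",(423.5,205),(423.5,270))]:
    P=px2w(c,*a,.033);Q=px2w(c,*b,.033);d=P-Q
    print(n,((P+Q)/2).round(4),np.linalg.norm(d).round(4),np.degrees(np.arctan2(d[1],d[0])).round(1))
plan([.57,-.2025,.1],-83)
```

```text
b2 [ 0.5714 -0.2026  0.033 ] 0.0679 7.4
b3 [ 0.4605 -0.205   0.033 ] 0.0675 4.8
pos [ 0.5118 -0.106   0.1698] yaw -90.06 units dx,dy,dz [1.93  1.397 1.166] turn -1.177 t 20.6 F [0.1 0.7 0.4] g 0.599
```

Call:
jog_arm(
  increments=[
    [[0.6,0,0,0,-1],[0.6,0,0,0,-0.2],[0.6,0.7,0.3,0.32,0],[0.6,0.7,0.5,0.31,0],[0.6,0.66,0.6,0.31,0]],
  ],
)

```text
clock: 21.1
position: [0.5734, -0.2023, 0.0999]
orientation: [[0.126, 0.002, 0.992], [-0.992, -0.001, 0.126], [0.001, -1.0, 0.002]]
force: [0.8, 0.5, 0.4]
gripper_width: 0.603
```

Call:
jog_arm(
  increments=[
    [[0.6,0,0.6,0,0],[0.6,0,0.5,0,0],[0.6,0,0,0,0]],
  ],
)

```text
clock: 21.4
position: [0.5697, -0.2003, 0.0416]
orientation: [[0.125, -0.005, 0.992], [-0.992, 0.002, 0.125], [-0.003, -1.0, -0.005]]
force: [-0.1, 0.5, -0.6]
gripper_width: 0.598
```

```bash
python3 -c "
from h import *
plan([0.571,-0.2026,0.0105],-82.8)
im=grab('wrist','w14')
"
```

```text
pos [ 0.5697 -0.2003  0.0416] yaw -82.81 units dx,dy,dz [0.05  0.622 0.024] turn -0.002 t 21.4 F [-0.1  0.5 -0.6] g 0.598
```

View pics/w14.png

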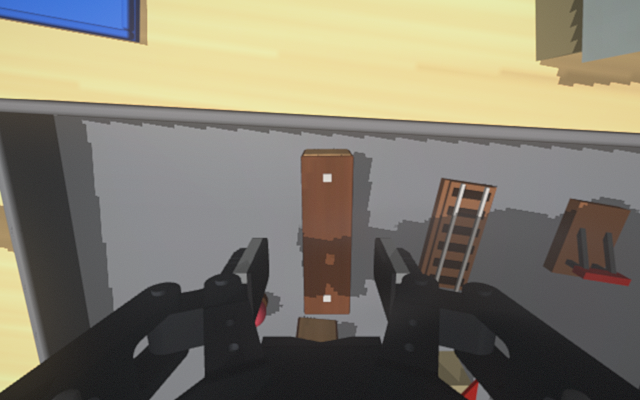

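Beam between the fingers (pixels 302–352, finger gap 265–378), aligned with the tool. Descend and grip.

Call:
jog_arm(
  increments=[
    [[0.6,0.05,0.4,0,0],[0.6,0,0.22,0,0],[0.1,0,0,0,0],[0,0,0,0,0],[0,0,0,0,0]],
  ],
)

```text
clock: 21.95
position: [0.5724, -0.2046, 0.0149]
orientation: [[0.126, 0.001, 0.992], [-0.992, -0.0, 0.126], [0.001, -1.0, 0.001]]
force: [0.4, -0.5, -0.3]
gripper_width: 0.295
```

Call:
jog_arm(
  increments=[
    [[0,0,0,0,0],[0,0,-0.3,0,0],[0,0,-0.7,0,0],[0,0,-1,0,0],[0,0,-0.4,0,0.8]],
  ],
)

```text
clock: 22.45
position: [0.5734, -0.2053, 0.1391]
orientation: [[0.042, 0.005, 0.999], [-0.999, -0.002, 0.042], [0.002, -1.0, 0.005]]
force: [0.7, 0.1, -1.0]
gripper_width: 0.288
```

Call:
jog_arm(
  increments=[
    [[0,0,0,0,0],[0,0,0,0,0]],
  ],
)

```text
clock: 22.65
position: [0.5719, -0.2047, 0.135]
orientation: [[0.043, 0.001, 0.999], [-0.999, -0.001, 0.043], [0.001, -1.0, 0.001]]
force: [-0.4, -0.1, -1.8]
gripper_width: 0.291
```

```bash
python3 -c "
from h import *
plan([0.5617,0.25,0.12],-87.5)
im=grab('wrist','w15')
"
```

```text
pos [ 0.5719 -0.2047  0.135 ] yaw -87.53 units dx,dy,dz [-9.095  0.294  0.187] turn -0.005 t 22.65 F [-0.4 -0.1 -1.8] g 0.291
```

View pics/w15.png

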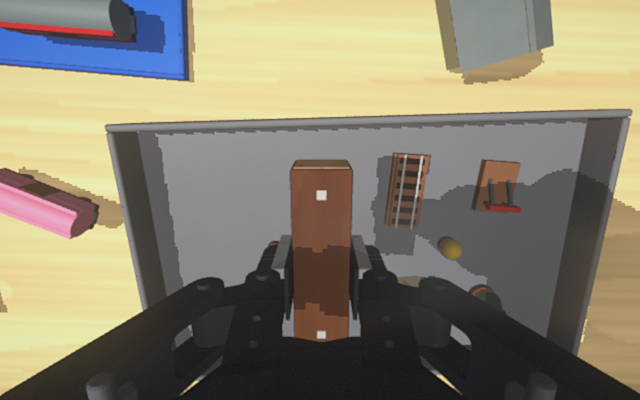

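Call:
jog_arm(
  increments=[
    [[0,-0.91,0,0,0],[0,-0.91,0,0,0],[0,-0.91,0,0,0],[0,-0.91,0,0,0],[0,-0.91,0,0,0]],
  ],
)

```text
clock: 23.2
position: [0.5609, 0.0244, 0.1327]
orientation: [[0.043, -0.002, 0.999], [-0.999, 0.0, 0.043], [-0.0, -1.0, -0.002]]
force: [0.1, -0.0, -0.7]
gripper_width: 0.293
```

Call:
jog_arm(
  increments=[
    [[0,-0.91,0,0,0],[0,-0.91,0,0,0],[0,-0.91,0,0,0],[0,-0.91,0,0,0],[0,-0.91,0,0,0]],
  ],
)

```text
clock: 23.7
position: [0.5513, 0.2516, 0.1325]
orientation: [[0.043, -0.002, 0.999], [-0.999, -0.001, 0.043], [0.001, -1.0, -0.002]]
force: [1.5, -0.8, -0.0]
gripper_width: 0.294
```

Call:
jog_arm(
  increments=[
    [[0,0,0,0.1,0],[0,0,0,0,0],[0,0,0,0,0]],
  ],
)

```text
clock: 24.0
position: [0.5569, 0.2492, 0.1329]
orientation: [[0.042, -0.002, 0.999], [-0.999, -0.001, 0.042], [0.001, -1.0, -0.002]]
force: [-0.7, 0.4, -0.7]
gripper_width: 0.289
```

```bash
python3 -c "
from h import *
plan([0.5617,0.25,0.022],-87.5)
im=grab('wrist','w16')
"
```

```text
pos [0.5569 0.2492 0.1329] yaw -87.58 units dx,dy,dz [-0.013  2.218  0.1  ] turn -0.013 t 24.0 F [-0.7  0.4 -0.7] g 0.289
```

View pics/w16.png

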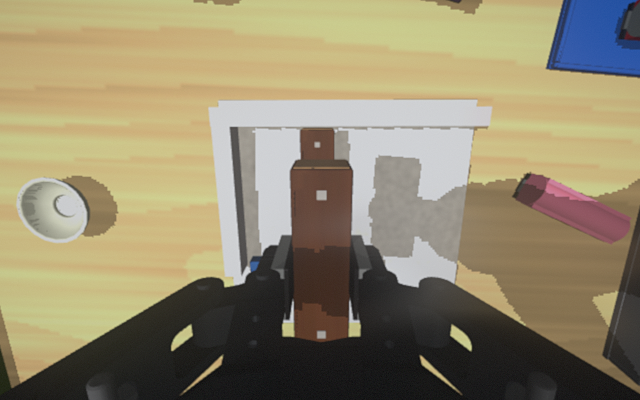

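Run:
```python
from h import *
im=cv2.imread("pics/w16.png")
cv2.imwrite("pics/w16a.png",cv2.resize(im[80:280,200:500],None,fx=2.6,fy=2.6,interpolation=cv2.INTER_CUBIC))
c=load("wrist","w16")
ex=np.array([.99905,.0436,0]);ey=np.array([-.0436,.99905,0]);C=np.array([.6094,.3195,0])
for n,u,v,z in [("bolt",317,145,.039),("L",302.5,129,.038),("R",334,129,.038),("L2",302,160,.038),("corner",239,128,.036)]:
    P=px2w(c,u,v,z); d=P-C; print(n,P.round(4),"jig rel corner",(d@ex).round(4),(d@ey).round(4))
```

```text
bolt [0.5993 0.2545 0.039 ] jig rel corner -0.0129 -0.0645
L [0.6105 0.2657 0.038 ] jig rel corner -0.0012 -0.0538
R [0.6115 0.2423 0.038 ] jig rel corner -0.0012 -0.0772
L2 [0.5874 0.2655 0.038 ] jig rel corner -0.0243 -0.053
corner [0.6092 0.3134 0.036 ] jig rel corner -0.0005 -0.0061
```

View pics/w16a.png

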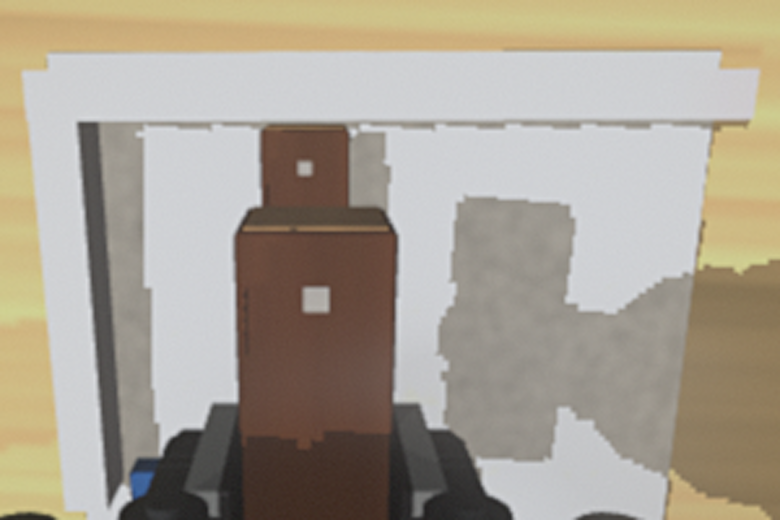

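Call:
jog_arm(
  increments=[
    [[0,0.5,0,0,0],[0,0.55,0,0,0],[0,0,0.9,0,0],[0,0,0.8,0,0],[0,0,0.3,0,0]],
  ],
)

```text
clock: 24.55
position: [0.5577, 0.1956, 0.0308]
orientation: [[0.04, -0.004, 0.999], [-0.999, -0.001, 0.04], [0.001, -1.0, -0.005]]
force: [-0.5, 0.3, -0.9]
gripper_width: 0.292
```

Call:
jog_arm(
  increments=[
    [[0,0,0.15,0,0],[0,0,0,0,0],[0,0,0,0,0]],
  ],
)

```text
clock: 24.85
position: [0.5607, 0.198, 0.0276]
orientation: [[0.042, 0.002, 0.999], [-0.999, 0.0, 0.042], [-0.0, -1.0, 0.002]]
force: [1.3, -0.2, -0.3]
gripper_width: 0.293
```

```bash
python3 -c "
from h import *
plan([0.5617,0.20,0.018],-87.5)
im=grab('wrist','w17')
"
```

```text
pos [0.5607 0.198  0.0276] yaw -87.58 units dx,dy,dz [-0.04   0.192  0.022] turn -0.014 t 24.85 F [ 1.3 -0.2 -0.3] g 0.293
```

View pics/w17.png

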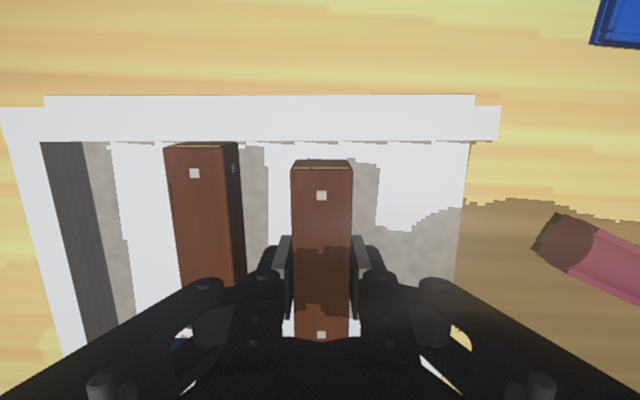

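Call:
jog_arm(
  increments=[
    [[0,0.12,0.1,0,0],[0,0,0,0,0],[0,0,0,0,0]],
  ],
)

```text
clock: 25.2
position: [0.5601, 0.1916, 0.0216]
orientation: [[0.042, 0.0, 0.999], [-0.999, 0.0, 0.042], [-0.0, -1.0, 0.0]]
force: [0.6, -0.6, 0.2]
gripper_width: 0.291
```

Call:
jog_arm(
  increments=[
    [[0,0,0.04,0,0],[0,0,0,0,0]],
  ],
)

```text
clock: 25.4
position: [0.5603, 0.1918, 0.0207]
orientation: [[0.042, 0.001, 0.999], [-0.999, 0.0, 0.042], [-0.0, -1.0, 0.001]]
force: [-6.3, -4.7, 26.3]
gripper_width: 0.292
```

Call:
jog_arm(
  increments=[
    [[0,0,0.03,0,0],[0,0,0,0,0]],
  ],
)

```text
clock: 25.6
position: [0.5603, 0.1918, 0.0206]
orientation: [[0.042, 0.001, 0.999], [-0.999, 0.0, 0.042], [-0.0, -1.0, 0.001]]
force: [-14.0, -5.9, 55.5]
gripper_width: 0.286
```

Call:
jog_arm(
  increments=[
    [[0,0,-0.06,0,0],[0,0,0,0.12,0],[0,0,0,0,0],[0,0,0,0,0]],
  ],
)

```text
clock: 26.0
position: [0.5669, 0.1922, 0.0208]
orientation: [[0.042, 0.001, 0.999], [-0.999, 0.0, 0.042], [-0.0, -1.0, 0.001]]
force: [2.4, 0.8, 4.8]
gripper_width: 0.29
```

Call:
jog_arm(
  increments=[
    [[0,0,0,0.05,0],[0,0,0,0,0]],
  ],
)

```text
clock: 26.2
position: [0.5674, 0.1921, 0.0208]
orientation: [[0.042, -0.002, 0.999], [-0.999, -0.0, 0.042], [0.0, -1.0, -0.002]]
force: [-6.7, 1.0, 13.1]
gripper_width: 0.286
```

Call:
jog_arm(
  increments=[
    [[0,0,0,0.03,0],[0,0,0,0,0]],
  ],
)

```text
clock: 26.4
position: [0.5684, 0.192, 0.0207]
orientation: [[0.042, -0.003, 0.999], [-0.999, -0.001, 0.042], [0.001, -1.0, -0.003]]
force: [-8.9, -0.2, 15.2]
gripper_width: 0.291
```

Call:
jog_arm(
  increments=[
    [[0,0,-0.03,0.03,0],[0,0,0,0,0]],
  ],
)

```text
clock: 26.6
position: [0.5714, 0.1922, 0.0221]
orientation: [[0.042, -0.0, 0.999], [-0.999, -0.0, 0.042], [0.0, -1.0, -0.0]]
force: [-0.0, -0.0, -0.8]
gripper_width: 0.29
```

Call:
jog_arm(
  increments=[
    [[0,0,0,0.03,0],[0,0,0,0,0]],
  ],
)

```text
clock: 26.8
position: [0.5714, 0.192, 0.0217]
orientation: [[0.042, -0.003, 0.999], [-0.999, -0.001, 0.042], [0.001, -1.0, -0.003]]
force: [-6.4, 0.0, 3.3]
gripper_width: 0.288
```

Contact with stop. Release, lift, close, move to the outer side.

Call:
jog_arm(
  increments=[
    [[0,0,0,-0.02,0],[0.42,0,0,0,0],[0.42,0,0,0,0],[0.42,0,0,0,0],[0.42,0,-0.2,0,0]],
  ],
)

```text
clock: 27.3
position: [0.5714, 0.192, 0.0317]
orientation: [[0.042, -0.002, 0.999], [-0.999, -0.0, 0.042], [0.0, -1.0, -0.002]]
force: [-0.0, -0.3, -0.1]
gripper_width: 0.417
```

Call:
jog_arm(
  increments=[
    [[0.42,0,-0.6,0,0],[0.2,0,-0.4,0,0],[0,0.4,0,0,0],[0,0.4,0,0,0],[0,0,0,0,0]],
  ],
)

```text
clock: 27.8
position: [0.574, 0.1506, 0.0833]
orientation: [[0.041, 0.001, 0.999], [-0.999, -0.0, 0.041], [0.0, -1.0, 0.001]]
force: [-1.3, 0.4, 0.1]
gripper_width: -0.003
```

```bash
python3 -c "
from h import *
plan([0.5617,0.20,0.018],-87.5)
im=grab('wrist','w18')
"
```

```text
pos [0.574  0.1506 0.0833] yaw -87.66 units dx,dy,dz [-0.997  1.305 -0.206] turn -0.026 t 27.8 F [-1.3  0.4  0.1] g -0.003
```

View pics/w18.png

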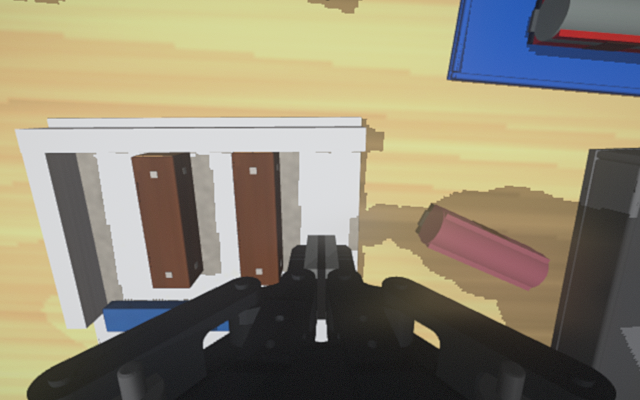

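Call:
jog_arm(
  increments=[
    [[0,0,0.7,-0.05,0],[0,0,0.56,0,0],[0,-0.25,0,0,0],[0,-0.25,0,0,0],[0,-0.25,0,0,0]],
  ],
)

```text
clock: 28.35
position: [0.5703, 0.1916, 0.0206]
orientation: [[0.043, 0.002, 0.999], [-0.999, 0.001, 0.043], [-0.0, -1.0, 0.002]]
force: [-0.4, -0.5, 0.2]
gripper_width: -0.0
```

Call:
jog_arm(
  increments=[
    [[0,-0.25,0,0,0],[0,-0.25,0,0,0],[0,-0.2,0,0,0],[0,-0.2,0,0,0],[0,-0.2,0,0,0]],
  ],
)

```text
clock: 28.85
position: [0.5673, 0.2454, 0.0194]
orientation: [[0.042, 0.0, 0.999], [-0.999, 0.0, 0.042], [-0.0, -1.0, 0.0]]
force: [0.8, -1.1, 0.5]
gripper_width: -0.002
```

Call:
jog_arm(
  increments=[
    [[0,-0.1,0,0,0],[0,0,0,0,0]],
  ],
)

```text
clock: 29.05
position: [0.5671, 0.2503, 0.0192]
orientation: [[0.043, 0.0, 0.999], [-0.999, 0.0, 0.043], [-0.0, -1.0, 0.0]]
force: [0.0, 0.1, 0.1]
gripper_width: 0.003
```

Call:
jog_arm(
  increments=[
    [[0,-0.05,0,0,0],[0,0,0,0,0]],
  ],
)

```text
clock: 29.25
position: [0.567, 0.252, 0.0192]
orientation: [[0.042, -0.0, 0.999], [-0.999, -0.0, 0.042], [0.0, -1.0, -0.0]]
force: [-0.7, -0.3, 0.9]
gripper_width: 0.001
```

Call:
jog_arm(
  increments=[
    [[0,-0.05,0,0,0],[0,0,0,0,0]],
  ],
)

```text
clock: 29.45
position: [0.5669, 0.2528, 0.0192]
orientation: [[0.042, -0.001, 0.999], [-0.999, -0.002, 0.042], [0.002, -1.0, -0.001]]
force: [3.5, -16.4, 2.6]
gripper_width: -0.001
```

```bash
python3 -c "
from h import *
plan([0.5617,0.20,0.018],-87.5)
im=grab('wrist','w19')
"
```

```text
pos [0.5669 0.2528 0.0192] yaw -87.58 units dx,dy,dz [ 1.051  0.026 -0.149] turn -0.013 t 29.45 F [  3.5 -16.4   2.6] g -0.001
```

View pics/w19.png

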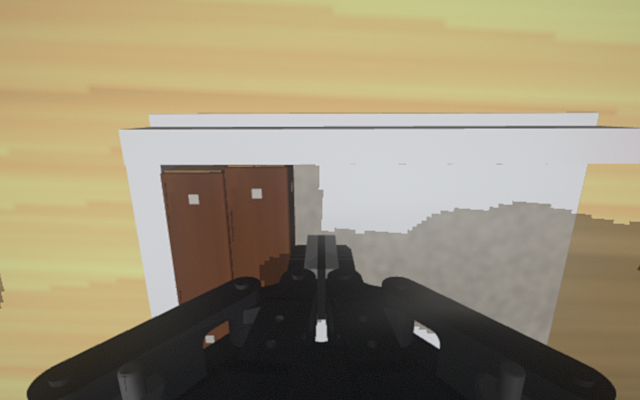

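Call:
jog_arm(
  increments=[
    [[0,0.2,0,0,0],[0.3,0,-1,0,0],[0.6,0,-1,0,0],[0.6,0.9,-0.4,0,0],[0.6,0.95,-0.2,0,0]],
  ],
)

```text
clock: 30.0
position: [0.5723, 0.1521, 0.152]
orientation: [[0.045, 0.004, 0.999], [-0.999, 0.001, 0.045], [-0.001, -1.0, 0.004]]
force: [0.6, -0.2, -1.1]
gripper_width: 0.603
```

Call:
jog_arm(
  increments=[
    [[0.6,0.9,0,-0.3,0],[0.6,0.9,0,-0.3,0],[0.6,0.9,0,-0.3,0],[0.6,0.9,0,-0.3,0],[0.6,0.9,0,-0.3,0]],
  ],
)

```text
clock: 30.5
position: [0.5048, -0.0777, 0.1494]
orientation: [[0.042, 0.0, 0.999], [-0.999, 0.0, 0.042], [-0.0, -1.0, 0.0]]
force: [1.0, -1.2, 0.2]
gripper_width: 0.601
```

Call:
jog_arm(
  increments=[
    [[0.6,0.9,0,-0.35,0],[0.6,0,0,0,0],[0.6,0,0,0,0]],
  ],
)

```text
clock: 30.8
position: [0.4897, -0.1228, 0.1494]
orientation: [[0.039, 0.0, 0.999], [-0.999, 0.0, 0.039], [-0.0, -1.0, 0.0]]
force: [0.6, 0.1, 0.8]
gripper_width: 0.604
```

```bash
python3 -c "
from h import *
plan([0.4605,-0.206,0.08],-88)
im=grab('wrist','w20')
"
```

```text
pos [ 0.4897 -0.1228  0.1494] yaw -87.77 units dx,dy,dz [ 1.641  1.388 -0.648] turn 0.038 t 30.8 F [0.6 0.1 0.8] g 0.604
```

View pics/w20.png

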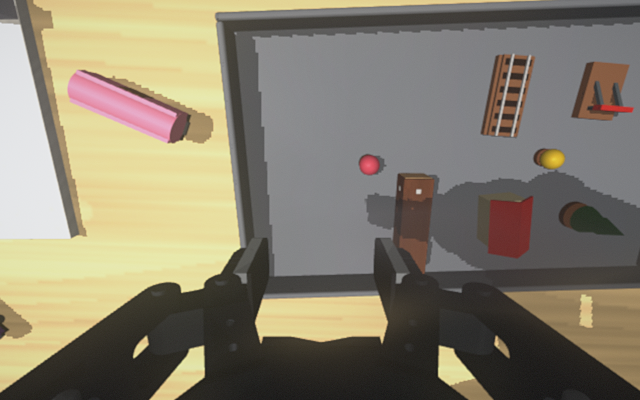

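Call:
jog_arm(
  increments=[
    [[0.6,0.8,0.2,-0.33,0],[0.6,0.84,0.4,-0.32,0],[0.6,0,0.7,0,0],[0.6,0,0,0,0],[0.6,0,0,0,0]],
  ],
)

```text
clock: 31.35
position: [0.4612, -0.2034, 0.0844]
orientation: [[0.044, -0.002, 0.999], [-0.999, 0.001, 0.044], [-0.001, -1.0, -0.002]]
force: [0.5, 0.5, 0.2]
gripper_width: 0.6
```

```bash
python3 -c "
from h import *
plan([0.4605,-0.206,0.0105],-88)
im=grab('wrist','w21')
"
```

```text
pos [ 0.4612 -0.2034  0.0844] yaw -87.5 units dx,dy,dz [ 0.052  1.477 -0.014] turn 0.083 t 31.35 F [0.5 0.5 0.2] g 0.6
```

View pics/w21.png

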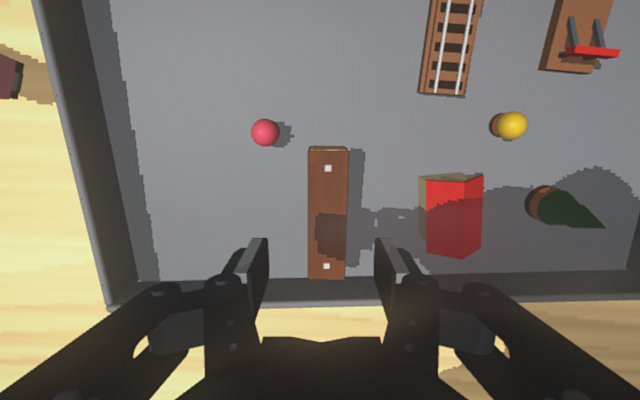

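Call:
jog_arm(
  increments=[
    [[0.6,0.06,0.6,0,0],[0.6,0,0.6,0,0],[0.6,0,0.25,0,0],[0.6,0,0,0,0],[0.6,0,0,0,0]],
  ],
)

```text
clock: 31.9
position: [0.462, -0.2075, 0.0129]
orientation: [[0.043, 0.001, 0.999], [-0.999, -0.0, 0.043], [0.0, -1.0, 0.001]]
force: [0.7, 0.2, 0.4]
gripper_width: 0.6
```

Call:
jog_arm(
  increments=[
    [[0.6,0,0.05,0,0],[0.1,0,0,0,0],[0,0,0,0,0],[0,0,0,0,0],[0,0,0,0,0]],
  ],
)

```text
clock: 32.4
position: [0.4616, -0.208, 0.0101]
orientation: [[0.042, 0.001, 0.999], [-0.999, -0.0, 0.042], [0.0, -1.0, 0.001]]
force: [-0.8, 1.7, 12.4]
gripper_width: 0.293
```

Call:
jog_arm(
  increments=[
    [[0,0,0,0,0],[0,0,-0.3,0,0],[0,0,-0.7,0,0],[0,0,-1,0,0],[0,0,-0.3,0,0]],
  ],
)

```text
clock: 32.9
position: [0.4628, -0.2086, 0.1285]
orientation: [[0.042, 0.004, 0.999], [-0.999, -0.002, 0.042], [0.002, -1.0, 0.004]]
force: [-0.3, 0.8, -1.3]
gripper_width: 0.294
```

Call:
jog_arm(
  increments=[
    [[0,0,0,0,0],[0,0,0,0,0]],
  ],
)

```text
clock: 33.1
position: [0.4612, -0.2078, 0.1243]
orientation: [[0.042, 0.0, 0.999], [-0.999, -0.0, 0.042], [0.0, -1.0, 0.0]]
force: [0.5, 0.4, -0.2]
gripper_width: 0.293
```

```bash
python3 -c "
from h import *
plan([0.564,0.214,0.13],-87.5)
im=grab('wrist','w22')
"
```

```text
pos [ 0.4612 -0.2078  0.1243] yaw -87.59 units dx,dy,dz [-8.341 -0.115  2.41 ] turn -0.015 t 33.1 F [ 0.5  0.4 -0.2] g 0.293
```

View pics/w22.png

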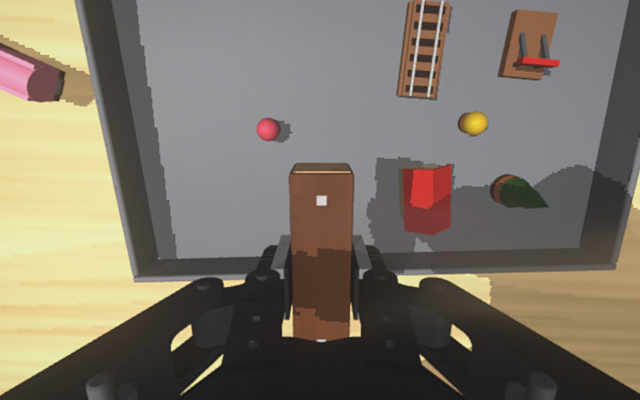

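Call:
jog_arm(
  increments=[
    [[0,-0.94,0,0.26,0],[0,-0.94,0,0.26,0],[0,-0.94,0,0.26,0],[0,-0.94,0,0.26,0],[0,-0.94,0,0.26,0]],
  ],
)

```text
clock: 33.65
position: [0.5155, 0.0316, 0.1228]
orientation: [[0.042, -0.003, 0.999], [-0.999, -0.0, 0.042], [-0.0, -1.0, -0.003]]
force: [0.9, -0.3, -0.5]
gripper_width: 0.295
```

Call:
jog_arm(
  increments=[
    [[0,-0.94,0,0.26,0],[0,-0.94,0,0.26,0],[0,-0.94,0,0.26,0],[0,-0.94,0,0.26,0],[0,0,0,0,0]],
  ],
)

```text
clock: 34.15
position: [0.5608, 0.2249, 0.1225]
orientation: [[0.046, -0.0, 0.999], [-0.999, 0.001, 0.046], [-0.001, -1.0, -0.0]]
force: [1.4, -0.5, 0.2]
gripper_width: 0.295
```

Call:
jog_arm(
  increments=[
    [[0,0,0,0,0],[0,0,0,0,0]],
  ],
)

```text
clock: 34.35
position: [0.5593, 0.2189, 0.123]
orientation: [[0.042, -0.002, 0.999], [-0.999, -0.001, 0.042], [0.001, -1.0, -0.002]]
force: [-0.5, 0.2, -0.0]
gripper_width: 0.294
```

```bash
python3 -c "
from h import *
plan([0.5615,0.2225,0.022],-87.5)
im=grab('wrist','w23')
"
```

```text
pos [0.5593 0.2189 0.123 ] yaw -87.59 units dx,dy,dz [-0.071  2.02   0.051] turn -0.016 t 34.35 F [-0.5  0.2 -0. ] g 0.294
```

View pics/w23.png

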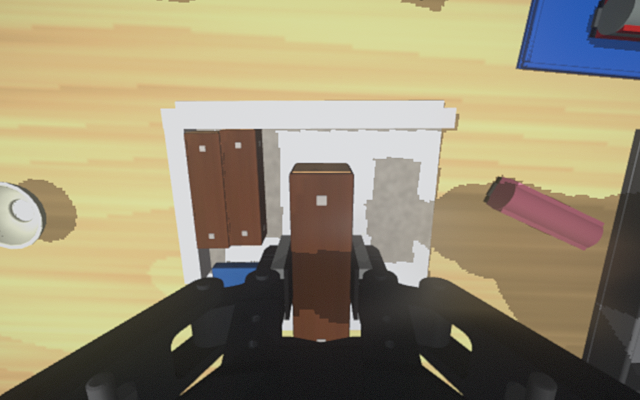

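Call:
jog_arm(
  increments=[
    [[0,-0.04,0.8,0,0],[0,0,0.8,0,0],[0,0,0.35,0,0],[0,0,0.1,0,0],[0,0,0,0,0]],
  ],
)

```text
clock: 34.9
position: [0.56, 0.2208, 0.0214]
orientation: [[0.041, -0.001, 0.999], [-0.999, -0.0, 0.041], [0.0, -1.0, -0.001]]
force: [0.1, 0.2, 0.4]
gripper_width: 0.292
```

Call:
jog_arm(
  increments=[
    [[0,0,0,0,0],[0,0,0,0,0]],
  ],
)

```text
clock: 35.1
position: [0.5611, 0.2219, 0.0231]
orientation: [[0.042, 0.002, 0.999], [-0.999, 0.001, 0.042], [-0.001, -1.0, 0.002]]
force: [0.6, -0.1, 0.5]
gripper_width: 0.298
```

Call:
jog_arm(
  increments=[
    [[0,0,0.08,0,0],[0,0,0,0,0],[0,0,0,0,0]],
  ],
)

```text
clock: 35.4
position: [0.5603, 0.2218, 0.0179]
orientation: [[0.042, 0.0, 0.999], [-0.999, 0.0, 0.042], [-0.0, -1.0, 0.0]]
force: [0.5, 0.0, -0.7]
gripper_width: 0.29
```

Call:
jog_arm(
  increments=[
    [[0,0,0.04,0,0],[0,0,0,0,0]],
  ],
)

```text
clock: 35.6
position: [0.5604, 0.2219, 0.0162]
orientation: [[0.042, 0.0, 0.999], [-0.999, 0.0, 0.042], [-0.0, -1.0, 0.0]]
force: [-1.2, -0.7, 8.3]
gripper_width: 0.293
```

Call:
jog_arm(
  increments=[
    [[0,0,0.02,0.08,0],[0,0,0,0,0]],
  ],
)

```text
clock: 35.8
position: [0.5615, 0.2218, 0.0159]
orientation: [[0.042, -0.005, 0.999], [-0.999, -0.001, 0.042], [0.001, -1.0, -0.005]]
force: [-22.4, 0.9, 37.4]
gripper_width: 0.291
```

Call:
jog_arm(
  increments=[
    [[0,0,-0.04,0,0],[0,0,0,0,0],[0,0,0,0.08,0],[0,0,0,0,0]],
  ],
)

```text
clock: 36.2
position: [0.569, 0.2222, 0.0166]
orientation: [[0.042, 0.001, 0.999], [-0.999, 0.0, 0.042], [-0.0, -1.0, 0.001]]
force: [-0.2, 0.5, -0.4]
gripper_width: 0.289
```

Call:
jog_arm(
  increments=[
    [[0,0,0,0.04,0],[0,0,0,0,0]],
  ],
)

```text
clock: 36.4
position: [0.5706, 0.2222, 0.0167]
orientation: [[0.042, 0.0, 0.999], [-0.999, 0.0, 0.042], [-0.0, -1.0, 0.0]]
force: [0.3, -0.4, -0.8]
gripper_width: 0.293
```

Call:
jog_arm(
  increments=[
    [[0,0,0,0.03,0],[0,0,0,0,0]],
  ],
)

```text
clock: 36.6
position: [0.5712, 0.2221, 0.0166]
orientation: [[0.042, -0.001, 0.999], [-0.999, -0.0, 0.042], [0.0, -1.0, -0.001]]
force: [-2.3, 0.1, -0.8]
gripper_width: 0.297
```

Call:
jog_arm(
  increments=[
    [[0.42,0,0,0,0],[0.42,0,0,0,0],[0.42,0,0,0,0],[0.42,0,0,0,0],[0.42,0,-0.2,0,0]],
  ],
)

```text
clock: 37.1
position: [0.571, 0.222, 0.0262]
orientation: [[0.042, -0.002, 0.999], [-0.999, -0.001, 0.042], [0.001, -1.0, -0.002]]
force: [-0.4, -0.0, 0.7]
gripper_width: 0.425
```

Call:
jog_arm(
  increments=[
    [[0.42,0,-0.6,0,0],[0.2,0,-0.4,0,0],[0,0.4,0,0,0],[0,0.45,0,0,0],[0,0,0,0,0]],
  ],
)

```text
clock: 37.6
position: [0.5737, 0.1779, 0.0778]
orientation: [[0.041, 0.0, 0.999], [-0.999, -0.0, 0.041], [0.0, -1.0, 0.0]]
force: [0.6, 0.3, -0.5]
gripper_width: 0.003
```

```bash
python3 -c "
from h import *
plan([0.569,0.179,0.02],-87.5)
im=grab('wrist','w24')
"
```

```text
pos [0.5737 0.1779 0.0778] yaw -87.66 units dx,dy,dz [-0.026  1.155 -0.093] turn -0.026 t 37.6 F [ 0.6  0.3 -0.5] g 0.003
```

View pics/w24.png

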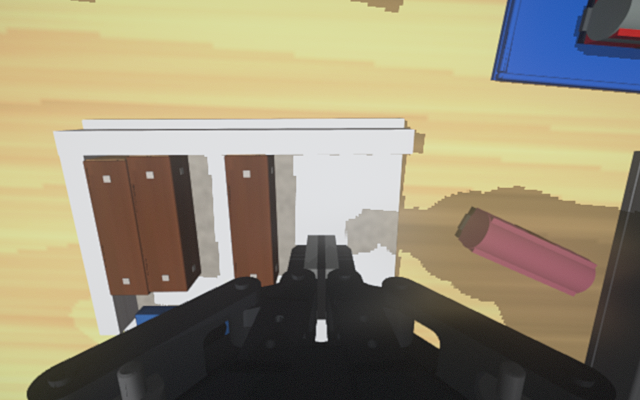

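Call:
jog_arm(
  increments=[
    [[0,0,0.6,-0.09,0],[0,0,0.55,0,0],[0,-0.25,0,0,0],[0,-0.25,0,0,0],[0,-0.2,0,0,0]],
  ],
)

```text
clock: 38.15
position: [0.5682, 0.2166, 0.0206]
orientation: [[0.043, 0.002, 0.999], [-0.999, 0.001, 0.043], [-0.001, -1.0, 0.002]]
force: [-0.6, -0.8, -1.1]
gripper_width: -0.003
```

Call:
jog_arm(
  increments=[
    [[0,-0.15,0,0,0],[0,-0.08,0,0,0],[0,0,0,0,0]],
  ],
)

```text
clock: 38.45
position: [0.5675, 0.2264, 0.02]
orientation: [[0.043, 0.001, 0.999], [-0.999, -0.0, 0.043], [0.0, -1.0, 0.001]]
force: [0.8, -2.1, -0.4]
gripper_width: 0.002
```

Call:
jog_arm(
  increments=[
    [[0,-0.05,0,0,0],[0,0,0,0,0]],
  ],
)

```text
clock: 38.65
position: [0.5676, 0.227, 0.0198]
orientation: [[0.043, 0.001, 0.999], [-0.999, -0.002, 0.043], [0.002, -1.0, 0.0]]
force: [6.1, -21.7, 0.1]
gripper_width: 0.001
```

Call:
jog_arm(
  increments=[
    [[0,-0.04,0,0,0],[0,0,0,0,0]],
  ],
)

```text
clock: 38.85
position: [0.5675, 0.2273, 0.0196]
orientation: [[0.043, -0.0, 0.999], [-0.999, -0.003, 0.043], [0.003, -1.0, -0.0]]
force: [9.6, -39.4, -0.8]
gripper_width: 0.001
```

Call:
jog_arm(
  increments=[
    [[0,0.2,0,0,0],[0,0,-1,0,0],[0,0,-1,-0.4,0],[0,0,-0.4,-0.8,0],[0,-0.3,0,-0.8,0]],
  ],
)

```text
clock: 39.35
position: [0.4692, 0.2313, 0.1391]
orientation: [[0.04, 0.005, 0.999], [-0.999, 0.002, 0.04], [-0.002, -1.0, 0.006]]
force: [-1.1, 1.6, -0.6]
gripper_width: 0.001
```

Call:
jog_arm(
  increments=[
    [[0,-0.4,0,-0.7,0],[0,0,0,0,0],[0,0,0,0,0]],
  ],
)

```text
clock: 39.65
position: [0.4322, 0.2506, 0.1365]
orientation: [[0.044, 0.001, 0.999], [-0.999, 0.001, 0.044], [-0.001, -1.0, 0.001]]
force: [0.9, 0.3, -0.1]
gripper_width: -0.0
```

```bash
python3 -c "
from h import *
plan([0.45,0.25,0.15],-87.5)
im=grab('wrist','w25')
"
```

```text
pos [0.4322 0.2506 0.1365] yaw -87.49 units dx,dy,dz [ 0.028 -0.269  0.355] turn 0.002 t 39.65 F [ 0.9  0.3 -0.1] g -0.0
```

View pics/w25.png

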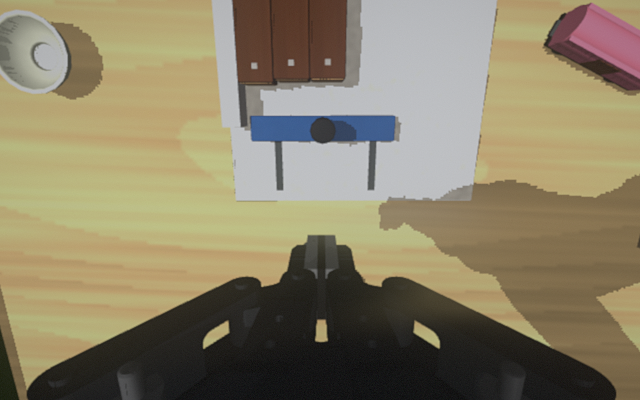

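Run:
```python
from h import *
c=load("wrist","w25")
for n,u,v,z in [("post",322,130,.0605),("barfront L",252,117,.0255),("barfront R",394,117,.0255),("e1",254,83,.038),("e2",290,81,.038),("e3",328,79.5,.038)]: print(n,px2w(c,u,v,z).round(4))
```

```text
post [0.487  0.2529 0.0605]
barfront L [0.4927 0.3083 0.0255]
barfront R [0.4976 0.1966 0.0255]
e1 [0.5171 0.3038 0.038 ]
e2 [0.5196 0.2776 0.038 ]
e3 [0.5218 0.2501 0.038 ]
```

Call:
jog_arm(
  increments=[
    [[0,-0.04,0.7,0.2,0],[0,0,0.8,0,0],[0,0,0.47,0,0],[0,0,0,0.2,0],[0,0,0,0,0]],
  ],
)

```text
clock: 40.2
position: [0.4547, 0.2529, 0.0375]
orientation: [[0.041, 0.001, 0.999], [-0.999, 0.0, 0.041], [-0.0, -1.0, 0.001]]
force: [-0.3, 0.4, 0.7]
gripper_width: -0.004
```

Call:
jog_arm(
  increments=[
    [[0,0,0,0.2,0],[0,0,0,0.2,0],[0,0,0,0,0]],
  ],
)

```text
clock: 40.5
position: [0.4747, 0.2541, 0.0384]
orientation: [[0.042, 0.003, 0.999], [-0.999, 0.001, 0.042], [-0.001, -1.0, 0.003]]
force: [-0.1, 0.3, -0.1]
gripper_width: -0.002
```

```bash
python3 -c "
from h import *
plan([0.492,0.2515,0.038],-87.5)
im=grab('wrist','w26')
"
```

```text
pos [0.4747 0.2541 0.0384] yaw -87.62 units dx,dy,dz [0.066 0.008 0.344] turn -0.019 t 40.5 F [-0.1  0.3 -0.1] g -0.002
```

View pics/w26.png

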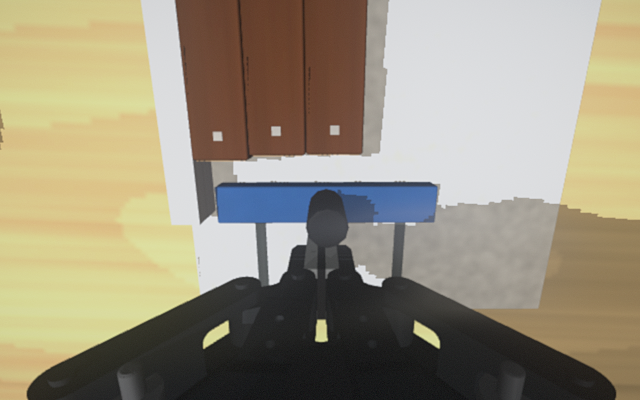

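Call:
jog_arm(
  increments=[
    [[0,0,0,0.1,0],[0,0,0,0.1,0],[0,0,0,0,0]],
  ],
)

```text
clock: 40.85
position: [0.483, 0.2541, 0.0374]
orientation: [[0.042, 0.001, 0.999], [-0.999, 0.0, 0.042], [-0.0, -1.0, 0.001]]
force: [0.2, 0.2, -0.1]
gripper_width: 0.001
```

Call:
jog_arm(
  increments=[
    [[0,0,0,0.1,0],[0,0,0,0.05,0],[0,0,0,0,0]],
  ],
)

```text
clock: 41.15
position: [0.4902, 0.2544, 0.0372]
orientation: [[0.042, 0.0, 0.999], [-0.999, 0.0, 0.042], [-0.0, -1.0, 0.0]]
force: [0.6, 0.1, -0.9]
gripper_width: 0.002
```

```bash
python3 -c "
from h import *
plan([0.492,0.2515,0.038],-87.5)
im=grab('wrist','w27')
"
```

```text
pos [0.4902 0.2544 0.0372] yaw -87.59 units dx,dy,dz [ 0.059 -0.016  0.033] turn -0.015 t 41.15 F [ 0.6  0.1 -0.9] g 0.002
```

View pics/w27.png

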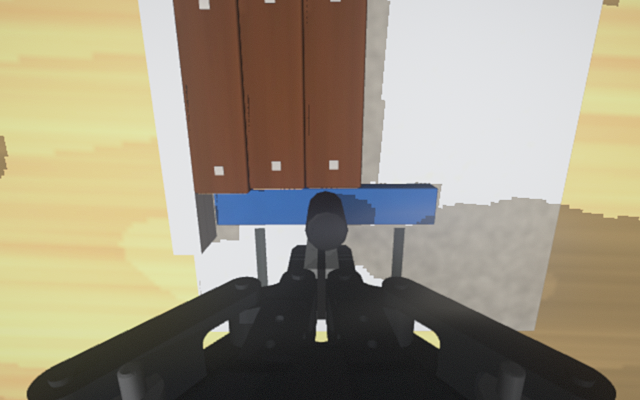

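Call:
jog_arm(
  increments=[
    [[0,0,0,0.05,0],[0,0,0,0,0]],
  ],
)

```text
clock: 41.4
position: [0.4924, 0.2545, 0.0372]
orientation: [[0.042, 0.0, 0.999], [-0.999, 0.0, 0.042], [-0.0, -1.0, 0.0]]
force: [-1.5, -0.8, -0.1]
gripper_width: -0.0
```

Call:
jog_arm(
  increments=[
    [[0,0,0,0.04,0],[0,0,0,0,0]],
  ],
)

```text
clock: 41.6
position: [0.4938, 0.2544, 0.0371]
orientation: [[0.042, -0.001, 0.999], [-0.999, -0.0, 0.042], [0.0, -1.0, -0.001]]
force: [-3.8, 1.2, 1.4]
gripper_width: -0.0
```

Call:
jog_arm(
  increments=[
    [[0,0,0,0.04,0],[0,0,0,0,0]],
  ],
)

```text
clock: 41.8
position: [0.494, 0.2541, 0.0369]
orientation: [[0.042, -0.004, 0.999], [-0.999, -0.001, 0.042], [0.001, -1.0, -0.004]]
force: [-14.4, 1.8, 7.0]
gripper_width: 0.001
```

Call:
jog_arm(
  increments=[
    [[0,0,0,0.03,0],[0,0,0,0,0]],
  ],
)

```text
clock: 42.0
position: [0.494, 0.254, 0.0368]
orientation: [[0.042, -0.006, 0.999], [-0.999, -0.002, 0.042], [0.002, -1.0, -0.006]]
force: [-20.8, 4.5, 14.4]
gripper_width: -0.0
```

Call:
jog_arm(
  increments=[
    [[0,0,0,-0.4,0],[0,0,-1,-0.2,0],[0,0,-1,0,0],[0,0,-0.5,0,0],[0,0,0,0.8,0]],
  ],
)

```text
clock: 42.5
position: [0.5069, 0.2558, 0.1655]
orientation: [[0.044, 0.003, 0.999], [-0.999, 0.002, 0.044], [-0.002, -1.0, 0.003]]
force: [-0.5, 0.6, -0.8]
gripper_width: -0.006
```

Call:
jog_arm(
  increments=[
    [[0,0,0,0.5,0],[0,0,0,0,0],[0,0,0,0,0]],
  ],
)

```text
clock: 42.8
position: [0.5329, 0.2559, 0.161]
orientation: [[0.042, -0.0, 0.999], [-0.999, -0.0, 0.042], [0.0, -1.0, -0.0]]
force: [0.4, 0.7, -0.2]
gripper_width: -0.0
```

```bash
python3 -c "
from h import *
plan([0.492,0.2515,0.15],-87.5)
im=grab('wrist','w28')
cv2.imwrite('pics/w28a.png',cv2.resize(im[0:230,150:450,::-1],None,fx=2.6,fy=2.6,interpolation=cv2.INTER_CUBIC))
"
```

```text
pos [0.5329 0.2559 0.161 ] yaw -87.61 units dx,dy,dz [ 0.055  0.22  -0.822] turn -0.019 t 42.8 F [ 0.4  0.7 -0.2] g -0.0
```

View pics/w28a.png

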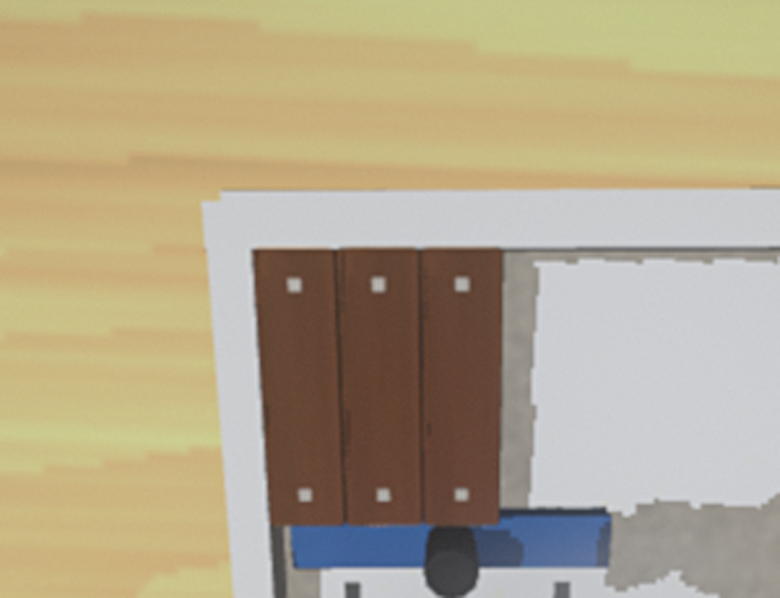

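```bash
python3 -c "
from h import *
im=grab('scene','s2')
im2=grab('top','t2')
cv2.imwrite('pics/t2a.png',cv2.resize(im2[110:280,165:490,::-1],None,fx=2.4,fy=2.4,interpolation=cv2.INTER_CUBIC))
"
```

```text
(no output)
```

View pics/s2.png

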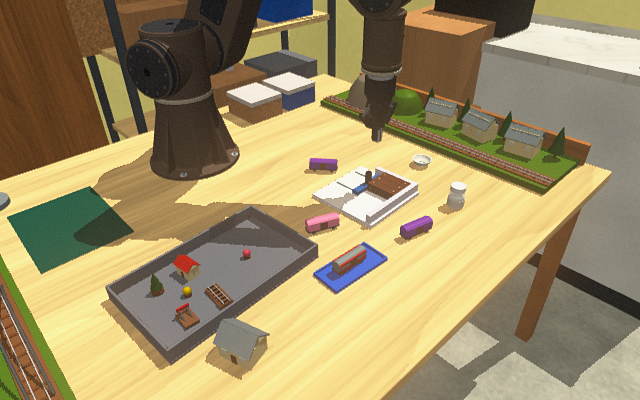

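View pics/t2a.png

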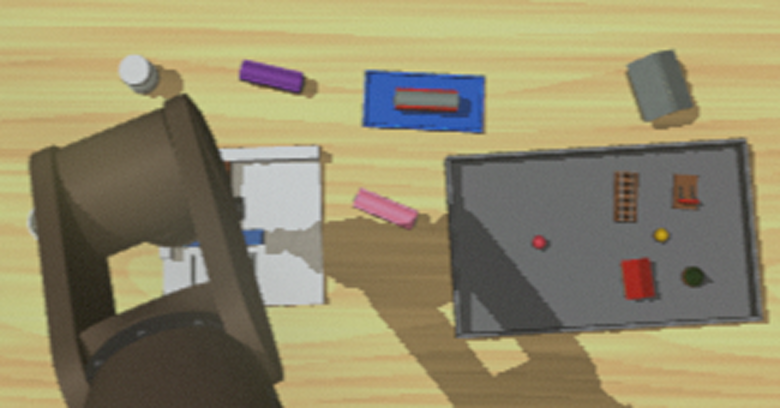

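Run:
```python
from h import *
c=load("wrist","w28")
A=lambda X,Y:(150+X/2.6,Y/2.6)
C=px2w(c,*A(253,248),.036)
for a,b in [((294,285),(305,495)),((378,284),(383,495)),((462,284),(461,495))]:
    P=px2w(c,*A(*a),.0385);Q=px2w(c,*A(*b),.0385);d=P-Q;m=(P+Q)/2-C;t=np.radians(2.45)
    print("rel corner",(m[0]*np.cos(t)+m[1]*np.sin(t)).round(4),(-m[0]*np.sin(t)+m[1]*np.cos(t)).round(4),"head",np.degrees(np.arctan2(d[1],d[0])).round(2))
s=px2w(c,*A(780,247),.036)-C; print("jig yaw from stop",np.degrees(np.arctan2(s[0],-s[1])).round(2))
r.sign_off()
```

```text
rel corner -0.0452 -0.0129 head 2.67
rel corner -0.0451 -0.0392 head 2.54
rel corner -0.0451 -0.0656 head 2.42
jig yaw from stop 2.47
the job is handed in; nothing more can be done
```

The job is handed in. The wagon is parked in the blue tray, all three beams from the crate lie tight in the jig corner, and the clamp bar touches their ends. There was no fourth beam.

- **Beams:** their centres measure 45.2, 45.1 and 45.1 mm from the stop, and 12.9, 39.2 and 65.6 mm from the fence. The targets are 45 mm, and 13, 39 and 65 mm. They are square to the jig within about 0.2°.
- **Clamp:** I pushed the bar by its post until the beams sat solid against the stop, at about 20 N. The last picture shows it touching the beam ends; I did not work out its joint value as a number.
- **Wagon:** the last pictures show it upright in the tray.
- **Rest of the scene:** the last pictures show the crate clutter still in the crate, and the jar and house where they were. The dish was mostly hidden in the last top view, but stands in its place in the scene view. The arm is clear of everything.

The first beam was knocked off the fence while I fetched the second. I pushed both back together, and the last pictures show the result. No other check failed or disagreed. The robot's clock was at about 43 s when I handed in.

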